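# Finish the rosewood desk set

### The arm

A 7-joint arm with a two-finger parallel gripper is mounted at the origin on the work surface. World frame = base frame: x ahead of the robot, y to its left, z up, the work surface at z = 0. Lengths are in m, angles in rad, forces in N, time in s.
With the tool pointing down it reaches from about 0.4 to 0.85 m from the base axis. Payload 10.4 kg.
Tool frame: the origin (TCP) lies midway between the tips of the shut fingers; the grasp point (between the pads) lies 19 mm behind it; z points along the fingers, y is the line along which they close (so a half turn about z gives the same grasp; the last joint's range is limited). The gripper opens to 87 mm and grips with 3 to 60 N. Pads are 19 mm wide; open, the fingers measure 117 mm over their backs; the gripper's body (75 mm by 190 mm) begins 51 mm behind the grasp point.
Start: joints at [-1.319, 0.332, -0.065, 1.46, 0.022, 1.35, -0.088], TCP at [0.17, 0.602, 0.223] pointing down, gripper open.
Joint ranges: [-2.6, 2.6], [-0.5, 2.12], [-1.47, 1.34], [0.16, 2.42], [-1.27, 4.41], [0.06, 2.06], [-2.6, 2.6]. Speed limits (rad/s): [2.22, 2.22, 2.79, 2.79, 3.14, 3.14, 3.14].

### API

Orientations are given as a rotation vector (axis times angle).
In Python, from workcell import arm, imaging, nets gives the robot as it stands.
- The arm moves only by the tool apply_moves, never from a script. Its argument "moves" is a list of rows, each a list of 5 numbers: the shift along the tool's x, y, z scaled (see below), then the turn about the tool's z scaled (see below), then the opening, from 0 (shut) to 1 (fully open). In form: [[tx, ty, tz, turn, jaw], ...]. A call has 1 to 12 rows; each row shifts and turns the commanded pose from where the row before left it, along the tool's axes as they then stand; what a row does not reach is not made up. The controller multiplies each number of a shift by 0.075 m and each number of a turn by pi/2 rad. A row lasts 1/12 s, in which the tool goes at most 41.7 mm and 7.16 degrees, less where a joint would pass 70% of its speed; a pose out of reach is approached as far as the arm can. A call with a number of a shift or a turn outside -1 to 1 is refused whole. A call with a gripper value outside its range is refused whole. The fingers move at their own pace and stop on an object; "grip_force" is the grip in N (left out, the last holds). Time passes only in rows, so rows that do not move let the fingers close. It gives the time, the measured TCP pose, the force, the opening and the grip force at its end, in the units of the state.
- arm.get_obs(): the state, without advancing time (a new reading comes with each control period).
- imaging.read_camera(name): name is "scene" or "top" or "wrist"; returns a dict with "frame" (420x560x3 uint8, blue, green, red), "vfov" (degrees; the focal length in pixels is half the picture's height over the tangent of half this angle, whatever the lens; pixels are square), "cx", "cy" (the principal point, pixels), "world_from_camera" (4x4, takes a point from camera to world coordinates). Camera axes: x right, y up, looking along -z (the intrinsics and any distortion apply to the point x, -y, -z); pixel columns grow to the right and rows downward; lengths in m; the calibration is good to about 2 mm. A picture is of the moment at which its call begins. There is no depth.
- arm.sign_off(): hands the job in; it is judged then, once.
Trained networks look in the newest picture that a camera, given by its name, has taken for a name from the list of things; names that differ only in an ending like _2 or _b are one class to them, and where a whole thing is asked for, a point or a joint stands for the part that bears it (a point fixed in the world has none). Each returns a list of dicts, best first, with "p" (0 to 1); they miss things now and then, are a little off and sometimes report something else, mostly with a low value. They report only what shows in the picture. A call takes as long as a camera call. They do not tell look-alikes from the thing itself.
- nets.regions_of(label, camera): "pixels" (420x560 bool, what is visible of it) and "rect" ([left, top, right, bottom] in pixels, round what is visible of it).
The state is a dict: "clock": time; "q": joint angles; "qvel": joint speeds; "effort": joint torques, N m; "position": TCP position; "tcp_rot": TCP orientation; "contact_force": force on the tool from outside, world axes, zero at the start; "ft_torque": the same for the moment, N m; "grip_width": opening from 0.0 (shut) to 1.0 (fully open); "gripper_force": force on a finger pad.
Only numpy, scipy, OpenCV 4.12 (cv2) and the standard library are available. Lean on these libraries where they do the work, as an engineer would, in place of code of your own. Each camera call takes 0.05 s, during which the arm holds its last target. There are 200 camera calls.

### The job

Finish the rosewood desk set: first dust out its pen pot, taking the long round brush from its stand, running it up and down inside the pot at least four times, each time from the bottom right up to the rim, and standing it back in its stand. Only then fit the set: press each boxwood plaque on the bench flush into one of the recesses, and drop each stone seal, one by one, into a well so that it stands upright on the well's floor. Leave everything else on the bench where it is.

Things in the scene. Friction and masses are not known exactly. Their poses are not given: they have to be found in the camera images.
- desk_set: Dark rosewood desk set, fixed: base board 190 (x) x 360 (y) x 26 mm high (moulding 5 mm all round), origin at the centre of its underside, z up. At its +y end stands a carved round pen pot; beside it are three plaque recesses in a row along its front (-x) edge and three seal wells behind them.
- pot_floor (a point): Centre of the inner floor of the desk set's round pen pot, z up along its axis. Inner diameter 66 mm, inner depth 94 mm (rim 126 mm above the bench), outer diameter 78 mm. Inner floor 32 mm above the bench.
- recess0 (a point): Centre of the FLOOR of a rectangular recess in the desk set: 84 (along the set's x) x 60 mm (its y), 12 mm deep, floor 14 mm above the bench, the set's top face 26 mm. Axes as desk_set. Takes one plaque, 2 mm play all round, long side along the set's x; its plate is then flush with the top face.
- recess1 (a point): Centre of the FLOOR of a rectangular recess in the desk set: 84 (along the set's x) x 60 mm (its y), 12 mm deep, floor 14 mm above the bench, the set's top face 26 mm. Axes as desk_set. Takes one plaque, 2 mm play all round, long side along the set's x; its plate is then flush with the top face.
- recess2 (a point): Centre of the FLOOR of a rectangular recess in the desk set: 84 (along the set's x) x 60 mm (its y), 12 mm deep, floor 14 mm above the bench, the set's top face 26 mm. Axes as desk_set. Takes one plaque, 2 mm play all round, long side along the set's x; its plate is then flush with the top face.
- well0 (a point): Centre of the FLOOR of a square well in the desk set, 46 x 46 mm, 12 mm deep, floor 14 mm above the bench, sides along the set's axes. Takes one seal with 3 mm play all round.
- well1 (a point): Centre of the FLOOR of a square well in the desk set, 46 x 46 mm, 12 mm deep, floor 14 mm above the bench, sides along the set's axes. Takes one seal with 3 mm play all round.
- well2 (a point): Centre of the FLOOR of a square well in the desk set, 46 x 46 mm, 12 mm deep, floor 14 mm above the bench, sides along the set's axes. Takes one seal with 3 mm play all round.
- brush: Long round dusting brush, 200 mm, standing handle up in its stand. Origin at the centre of the flat lower end of the bristle head, z along the handle to its top. Head 58 mm diameter over the bristle tips (52 mm firm), z 0 to 50 mm; steel neck 12 mm diameter to z 92 mm; round wooden handle 22 mm diameter from z 92 to 200 mm. About 110 g.
- brush_stand: Blue glazed brush stand, fixed: round cup, inner diameter 62 mm at the mouth, outer 74 mm (92 mm at the foot), rim 78 mm above the bench, inner floor 6 mm above it. Origin at the centre of its underside, z up. The brush stands in it head down on its floor.
- plaque0: Pale boxwood plaque: flat plate 80 (x) x 56 (y) x 12 mm thick, on its middle a carved boss 44 (x) x 36 (y) mm whose sides rise to 28 mm (petals to 34 mm). Origin: centre of the underside, z up. About 60 g. Grip it by the boss: the plate goes wholly into the recess. All alike, fit any recess either way round; two or three are there (None = absent).
- plaque1: Pale boxwood plaque: flat plate 80 (x) x 56 (y) x 12 mm thick, on its middle a carved boss 44 (x) x 36 (y) mm whose sides rise to 28 mm (petals to 34 mm). Origin: centre of the underside, z up. About 60 g. Grip it by the boss: the plate goes wholly into the recess. All alike, fit any recess either way round; two or three are there (None = absent).
- plaque2: Pale boxwood plaque: flat plate 80 (x) x 56 (y) x 12 mm thick, on its middle a carved boss 44 (x) x 36 (y) mm whose sides rise to 28 mm (petals to 34 mm). Origin: centre of the underside, z up. About 60 g. Grip it by the boss: the plate goes wholly into the recess. All alike, fit any recess either way round; two or three are there (None = absent).
- seal0: Green stone seal, upright block 40 x 40 mm, 62 mm high (square body to 56 mm, small carved beast on top to 75 mm), about 240 g. Origin at the centre of its underside, z up. Fits any well, any quarter turn; two or three are on the bench (None = not there).
- seal1: Green stone seal, upright block 40 x 40 mm, 62 mm high (square body to 56 mm, small carved beast on top to 75 mm), about 240 g. Origin at the centre of its underside, z up. Fits any well, any quarter turn; two or three are on the bench (None = not there).
- seal2: Green stone seal, upright block 40 x 40 mm, 62 mm high (square body to 56 mm, small carved beast on top to 75 mm), about 240 g. Origin at the centre of its underside, z up. Fits any well, any quarter turn; two or three are on the bench (None = not there).
- phone: Bystander: black phone 75 x 160 x 9 mm lying flat, origin at the centre of its underside. To be left alone.
- gouge_dark: Bystander: carving gouge with dark handle, 220 mm long, 20 mm thick, lying along its x, blade to +x. To be left alone.
- gouge_light: Bystander: carving gouge with pale handle, 220 mm long, 20 mm thick, lying along its x. To be left alone.
- tape_roll: Bystander: masking tape roll, 100 mm diameter, 25 mm high, lying flat. To be left alone.
- glue_bottle: Bystander: white glue bottle with red cap, 60 mm diameter, 170 mm high. To be left alone.
- mallet: Bystander: carver's mallet, 260 mm long, lying along its x, handle to -x. To be left alone.
- sanding_block: Bystander: cork sanding block 105 x 62 x 36 mm, origin at the centre of its underside. To be left alone.
- tea_mug: Bystander: white tea mug, 82 mm diameter, 90 mm high. To be left alone.
Not all that is in view belongs to the job. Leave any purple look-alike of the plaque1 alone. What is shaped like the seal1 but purple is not meant.

How it is judged:
On the way, in this order (a step that is already met when the one before it is completed fails the run):
1. the brush reaches the bottom of the pot (horizontal distance between brush and pot_floor below 0.03 m and z of brush in the frame of pot_floor below 0.015 m), for 0.05 s.
2. the brush is drawn up to the rim (horizontal distance between brush and pot_floor below 0.03 m and z of brush in the frame of pot_floor above 0.04 m), for 0.05 s.
3. it goes to the bottom a second time (all of step 1), for 0.05 s.
4. it is drawn up to the rim again (all of step 2), for 0.05 s.
5. it goes to the bottom a third time (all of step 3), for 0.05 s.
6. it is drawn up to the rim a third time (all of step 4), for 0.05 s.
7. it goes to the bottom a fourth time (all of step 5), for 0.05 s.
8. it is drawn up to the rim a fourth time (all of step 6), for 0.05 s.
9. the brush stands in its stand again, let go (horizontal distance between brush and brush_stand below 0.015 m and z of brush in the frame of brush_stand below 0.012 m and angle between brush's own z axis and vertical below 0.25 rad and contact force between the fingers and brush below 0.1 N), for 0.2 s.
At the end, for the whole second after the job is handed in: Each plaque flush in a recess (within 2 mm in height, 6 mm of its centre, tilt < 0.05 rad), each seal upright in a well (within 3 mm of its floor, 8 mm of its centre, tilt < 0.07 rad), brush head down on its stand's floor (within 15 mm of its axis), all at rest and let go (horizontal distance between brush and brush_stand below 0.015 m and z of brush in the frame of brush_stand below 0.012 m and angle between brush's own z axis and vertical below 0.25 rad and ((horizontal distance between plaque0 and recess0 below 0.006 m and z of plaque0 in the frame of recess0 below 0.002 m and angle between plaque0's own z axis and vertical below 0.05 rad) or (horizontal distance between plaque0 and recess1 below 0.006 m and z of plaque0 in the frame of recess1 below 0.002 m and angle between plaque0's own z axis and vertical below 0.05 rad) or (horizontal distance between plaque0 and recess2 below 0.006 m and z of plaque0 in the frame of recess2 below 0.002 m and angle between plaque0's own z axis and vertical below 0.05 rad)) and ((horizontal distance between plaque1 and recess0 below 0.006 m and z of plaque1 in the frame of recess0 below 0.002 m and angle between plaque1's own z axis and vertical below 0.05 rad) or (horizontal distance between plaque1 and recess1 below 0.006 m and z of plaque1 in the frame of recess1 below 0.002 m and angle between plaque1's own z axis and vertical below 0.05 rad) or (horizontal distance between plaque1 and recess2 below 0.006 m and z of plaque1 in the frame of recess2 below 0.002 m and angle between plaque1's own z axis and vertical below 0.05 rad)) and ((horizontal distance between plaque2 and recess0 below 0.006 m and z of plaque2 in the frame of recess0 below 0.002 m and angle between plaque2's own z axis and vertical below 0.05 rad) or (horizontal distance between plaque2 and recess1 below 0.006 m and z of plaque2 in the frame of recess1 below 0.002 m and angle between plaque2's own z axis and vertical below 0.05 rad) or (horizontal distance between plaque2 and recess2 below 0.006 m and z of plaque2 in the frame of recess2 below 0.002 m and angle between plaque2's own z axis and vertical below 0.05 rad)) and ((horizontal distance between seal0 and well0 below 0.008 m and z of seal0 in the frame of well0 below 0.003 m and angle between seal0's own z axis and vertical below 0.07 rad) or (horizontal distance between seal0 and well1 below 0.008 m and z of seal0 in the frame of well1 below 0.003 m and angle between seal0's own z axis and vertical below 0.07 rad) or (horizontal distance between seal0 and well2 below 0.008 m and z of seal0 in the frame of well2 below 0.003 m and angle between seal0's own z axis and vertical below 0.07 rad)) and ((horizontal distance between seal1 and well0 below 0.008 m and z of seal1 in the frame of well0 below 0.003 m and angle between seal1's own z axis and vertical below 0.07 rad) or (horizontal distance between seal1 and well1 below 0.008 m and z of seal1 in the frame of well1 below 0.003 m and angle between seal1's own z axis and vertical below 0.07 rad) or (horizontal distance between seal1 and well2 below 0.008 m and z of seal1 in the frame of well2 below 0.003 m and angle between seal1's own z axis and vertical below 0.07 rad)) and ((horizontal distance between seal2 and well0 below 0.008 m and z of seal2 in the frame of well0 below 0.003 m and angle between seal2's own z axis and vertical below 0.07 rad) or (horizontal distance between seal2 and well1 below 0.008 m and z of seal2 in the frame of well1 below 0.003 m and angle between seal2's own z axis and vertical below 0.07 rad) or (horizontal distance between seal2 and well2 below 0.008 m and z of seal2 in the frame of well2 below 0.003 m and angle between seal2's own z axis and vertical below 0.07 rad)) and linear speed of each of plaque0, plaque1, plaque2, seal0, seal1, seal2, brush below 0.02 m/s); the robot touches nothing.
It fails at once if a plaque or seal is fitted while the brush is out of its stand: the dusting comes first (horizontal distance between brush and brush_stand above 0.05 m and ((horizontal distance between plaque0 and recess0 below 0.01 m and z of plaque0 in the frame of recess0 below 0.004 m) or (horizontal distance between plaque0 and recess1 below 0.01 m and z of plaque0 in the frame of recess1 below 0.004 m) or (horizontal distance between plaque0 and recess2 below 0.01 m and z of plaque0 in the frame of recess2 below 0.004 m) or (horizontal distance between plaque1 and recess0 below 0.01 m and z of plaque1 in the frame of recess0 below 0.004 m) or (horizontal distance between plaque1 and recess1 below 0.01 m and z of plaque1 in the frame of recess1 below 0.004 m) or (horizontal distance between plaque1 and recess2 below 0.01 m and z of plaque1 in the frame of recess2 below 0.004 m) or (horizontal distance between plaque2 and recess0 below 0.01 m and z of plaque2 in the frame of recess0 below 0.004 m) or (horizontal distance between plaque2 and recess1 below 0.01 m and z of plaque2 in the frame of recess1 below 0.004 m) or (horizontal distance between plaque2 and recess2 below 0.01 m and z of plaque2 in the frame of recess2 below 0.004 m) or (horizontal distance between seal0 and well0 below 0.01 m and z of seal0 in the frame of well0 below 0.004 m) or (horizontal distance between seal0 and well1 below 0.01 m and z of seal0 in the frame of well1 below 0.004 m) or (horizontal distance between seal0 and well2 below 0.01 m and z of seal0 in the frame of well2 below 0.004 m) or (horizontal distance between seal1 and well0 below 0.01 m and z of seal1 in the frame of well0 below 0.004 m) or (horizontal distance between seal1 and well1 below 0.01 m and z of seal1 in the frame of well1 below 0.004 m) or (horizontal distance between seal1 and well2 below 0.01 m and z of seal1 in the frame of well2 below 0.004 m) or (horizontal distance between seal2 and well0 below 0.01 m and z of seal2 in the frame of well0 below 0.004 m) or (horizontal distance between seal2 and well1 below 0.01 m and z of seal2 in the frame of well1 below 0.004 m) or (horizontal distance between seal2 and well2 below 0.01 m and z of seal2 in the frame of well2 below 0.004 m))).
It fails at once if another thing on the bench is shifted by more than 40 mm (distance of any of phone, gouge_dark, gouge_light, tape_roll, glue_bottle, tea_mug, mallet, sanding_block from where it was at the start of the episode above 0.04 m).
Of plaque0, plaque1, plaque2 only 2 to 3 are there at a start; the rules pass over those that are not, and their reading is None.
Of seal0, seal1, seal2 only 2 to 3 are there at a start; the rules pass over those that are not, and their reading is None.
At some moment in a run one of plaque0, plaque1, plaque2 may be knocked a few centimetres aside while the robot is not near it.
It also fails if it takes over 210 s, if anything falls off the work surface, if the arm or the gripper's body presses on something with over 40 N, if the wrist force passes 120 N, or if a joint passes its speed limit or range.

## Working session

There is one attempt and no reset: what is moved stays moved. The work goes in short steps, Python scripts to look and compute and a tool call to move; the robot and the scene stay as the last step left them, time stands still between calls to the robot, and variables do not carry over. Pictures are saved under pics/ and viewed, at most 14 in all, crops included, and the job is handed in when it is done.

Besides the shell and the picture viewer there is one more tool, called after ">>>" by a JSON object that holds its "name" and its "arguments", one argument or row to a line. apply_moves: Moves the arm, as the interface text tells. Shifts and turns lie within -1 to 1; 1 stands for 0.075 m of shift or pi/2 rad of turn. Its arguments: {"type":"object","properties":{"moves":{"type":"array","items":{"type":"array","items":{"type":"number","minimum":-1,"maximum":1}}},"grip_force":{"type":"number"}},"required":["moves"]}

```bash
mkdir -p pics; cat > h.py <<'E'
import numpy as np,cv2
from workcell import arm,imaging,nets
def cam(n):
    c=imaging.read_camera(n);return c
def ray(c,u,v):
    f=c["frame"].shape[0]/2/np.tan(np.radians(c["vfov"])/2)
    T=np.array(c["world_from_camera"]);d=T[:3,:3]@np.array([(u-c["cx"])/f,-(v-c["cy"])/f,-1.]);return T[:3,3],d
def onz(c,u,v,z):
    o,d=ray(c,u,v);return o+d*(z-o[2])/d[2]
def proj(c,p):
    f=c["frame"].shape[0]/2/np.tan(np.radians(c["vfov"])/2)
    T=np.array(c["world_from_camera"]);q=T[:3,:3].T@(np.array(p)-T[:3,3]);return np.array([c["cx"]+f*q[0]/-q[2],c["cy"]-f*q[1]/-q[2]])
E
python3 - <<'E'
from h import *
o=arm.get_obs();print({k:np.round(v,3) for k,v in o.items()})
for n in ["scene","top","wrist"]:
    c=cam(n);cv2.imwrite(f"pics/{n}0.png",c["frame"]);print(n,c.keys(),c["vfov"],c["cx"],c["cy"],np.round(c["world_from_camera"],3).tolist())
    for l in ["desk_set","brush","brush_stand","plaque0","seal0","phone","glue_bottle","mallet","tea_mug"]:
        for r in nets.regions_of(l,n)[:6]:
            m=r["pixels"];ys,xs=np.nonzero(m);print(n,l,round(r["p"],2),np.round(r["rect"]),xs.mean().round(1),ys.mean().round(1),m.sum())
E
```

```text
{'clock': np.float64(0.0), 'q': array([-1.319,  0.333, -0.065,  1.461,  0.022,  1.35 , -0.088]), 'qvel': array([ 0.001, -0.001, -0.   , -0.002, -0.001, -0.001, -0.003]), 'effort': array([-0.0000e+00, -6.2323e+01,  2.5000e-02, -3.8990e+01, -6.1000e-02,
        3.9000e-02,  0.0000e+00]), 'position': array([0.17 , 0.601, 0.222]), 'tcp_rot': array([-4.300e-01, -3.112e+00,  2.000e-03]), 'contact_force': array([-0.382,  1.116,  0.195]), 'ft_torque': array([ 0.014, -0.018,  0.03 ]), 'gripper_force': np.float64(0.0), 'grip_width': np.float64(0.999)}
scene dict_keys(['frame', 'vfov', 'cx', 'cy', 'world_from_camera']) 57.90036070226944 290.6377258337728 212.1097372889423 [[0.862, -0.327, 0.387, 0.963], [0.507, 0.56, -0.655, -0.908], [-0.003, 0.761, 0.649, 0.903], [0.0, 0.0, 0.0, 1.0]]
scene desk_set 0.54 [287. 170. 370. 270.] 330.8 224.2 4848
scene brush 0.67 [335. 128. 342. 162.] 339.0 142.1 227
scene brush_stand 0.84 [323. 151. 347. 173.] 336.7 164.2 360
scene brush_stand 0.33 [271. 176. 313. 196.] 288.9 187.0 173
scene plaque0 0.85 [260. 286. 293. 316.] 274.4 302.0 498
scene plaque0 0.85 [2
[... 1466 characters left out ...]
0.] 453.0 259.1 245
top seal0 0.51 [407. 164. 431. 196.] 417.9 178.5 683
top seal0 0.48 [193. 236. 254. 264.] 228.8 251.6 331
top phone 0.66 [213. 150. 328. 223.] 269.4 184.1 6424
top phone 0.61 [272. 233. 315. 259.] 291.6 244.7 1134
top glue_bottle 0.65 [212. 148. 329. 219.] 269.1 183.8 6599
top glue_bottle 0.61 [135. 135. 164. 166.] 147.4 151.5 492
top mallet 0.68 [404. 206. 444. 288.] 420.9 238.8 812
top tea_mug 0.26 [408. 206. 445. 287.] 420.5 240.3 824
wrist dict_keys(['frame', 'vfov', 'cx', 'cy', 'world_from_camera']) 61.29597854884161 282.95733505553136 213.44158180025076 [[0.271, -0.93, -0.247, 0.102], [0.963, 0.262, 0.07, 0.619], [-0.001, -0.256, 0.967, 0.384], [0.0, 0.0, 0.0, 1.0]]
```

View pics/top0.png

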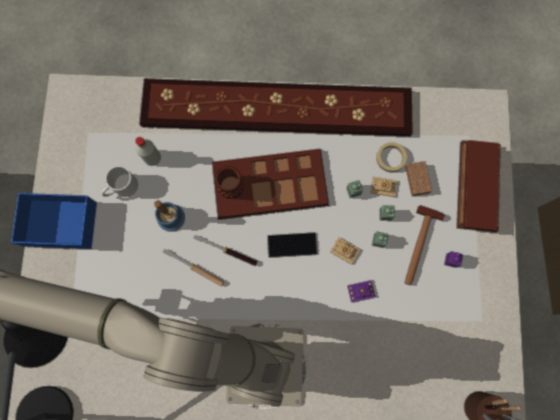

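View pics/scene0.png

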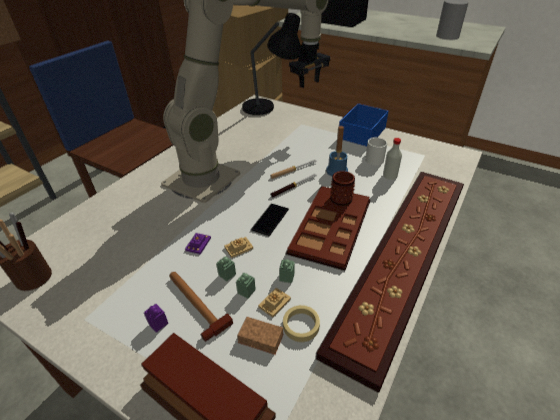

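Top view: desk set centred near (270,184) with the pot at (229,182), brush and stand at (168,213), two boxwood plaques at (384,186) and (346,250), and three green seals at (355,188), (387,212) and (380,239). The purple ones at (361,291) and (454,259) are decoys. The scene view agrees.

```bash
python3 - <<'E'
from h import *
c=cam("top")
for n,u,v,z in [("pot",229,180,.126),("brushtop",159,206,.2),("stand",171,217,.078),("setTL",214,162,.026),("setBR",327,206,.026),("setTR",324,151,.026),("setBL",217,217,.026),("P0",384,186,.034),("P1",346,250,.034),("S0",355,188,.06),("S1",387,212,.06),("S2",380,239,.06),("mug",120,180,.09),("glue",141,142,.17),("gouge",215,250,.02)]:
    print(n,np.round(onz(c,u,v,z),3))
E
```

```text
pot [0.557 0.132 0.126]
brushtop [0.45  0.324 0.2  ]
stand [0.443 0.313 0.078]
setTL [0.645 0.197 0.026]
setBR [ 0.509 -0.18   0.026]
setTR [ 0.697 -0.166  0.026]
setBL [0.459 0.176 0.026]
P0 [ 0.581 -0.364  0.034]
P1 [ 0.366 -0.243  0.034]
S0 [ 0.564 -0.266  0.06 ]
S1 [ 0.489 -0.369  0.06 ]
S2 [ 0.401 -0.346  0.06 ]
mug [0.554 0.482 0.09 ]
glue [0.655 0.404 0.17 ]
gouge [0.352 0.176 0.02 ]
```

>>> {"name": "apply_moves", "arguments": {
  "moves": [
    [0,0,-0.5,0,1],
    [0,0,-0.5,0.07,1],
    [0,0,-0.5,0.07,1],
    [-0.5,-0.2,-0.5,0,1],
    [-0.5,-0.2,0,0,1],
    [-0.5,-0.5,0,0,1],
    [-0.5,-0.5,0,0,1],
    [0,-0.5,0,0,1],
    [0,0,0,0,1],
    [0,0,0,0,1],
    [0,0,0,0,1],
    [0,0,0,0,1]
  ]
}}

```text
clock: 2.55
position: [0.221, 0.4351, 0.3633]
tcp_rot: [0.768, 3.046, 0.0]
contact_force: [0.3, 0.4, 0.6]
grip_width: 1.004
gripper_force: 0.0
```

>>> {"name": "apply_moves", "arguments": {
  "moves": [
    [0,0,0,-0.079,1],
    [0,0,0,-0.079,1],
    [0,0,0,-0.079,1],
    [0,0,0,-0.078,1],
    [-0.36,-0.36,0,0,1],
    [-0.36,-0.36,0,0,1],
    [-0.36,-0.36,0,0,1],
    [-0.36,-0.36,0,0,1],
    [-0.36,-0.36,0,0,1],
    [-0.36,-0.36,0,0,1],
    [0,0,0,0,1],
    [0,0,0,0,1]
  ]
}}

```text
clock: 3.55
position: [0.3849, 0.2714, 0.3632]
tcp_rot: [0.006, 3.142, -0.001]
contact_force: [-0.9, 0.8, -0.6]
grip_width: 0.999
gripper_force: 0.0
```

```bash
python3 - <<'E'
from h import *
o=arm.get_obs();print(o["position"],o["tcp_rot"],o["q"])
c=cam("wrist");cv2.imwrite("pics/w1.png",c["frame"]);print(np.round(c["world_from_camera"],4).tolist())
for l in ["desk_set","brush","brush_stand","plaque0","seal0"]:
    for r in nets.regions_of(l,"wrist")[:4]:
        m=r["pixels"];ys,xs=np.nonzero(m);print(l,round(r["p"],2),np.round(r["rect"]),xs.mean().round(1),ys.mean().round(1),m.sum())
E
```

```text
[0.38485013 0.27143791 0.36315689] [ 5.71477981e-03  3.14156614e+00 -1.12574728e-03] [-0.99639464 -0.06388074  0.27019514  1.61286579  0.01759255  1.59075428
  0.84077704]
[[0.0032, -0.9666, -0.2562, 0.3144], [1.0, 0.0027, 0.0022, 0.2708], [-0.0014, -0.2562, 0.9666, 0.5248], [0.0, 0.0, 0.0, 1.0]]
desk_set 0.91 [ 32. 216. 248. 347.] 171.7 267.5 8658
brush 0.56 [308. 208. 352. 277.] 329.9 237.2 1916
brush_stand 0.82 [290. 184. 353. 253.] 322.1 213.1 2062
plaque0 0.72 [289. 184. 353. 256.] 322.5 213.1 2214
```

View pics/w1.png

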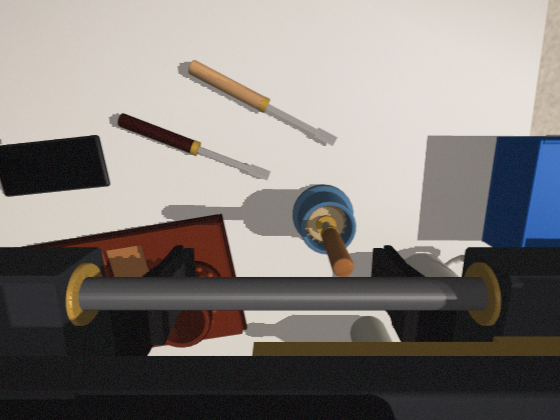

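The wrist view shows the stand mouth around (324,218), the brush handle top at (343,267), and part of the set at (180,280). The gripper hides everything below row 250, so I'll look from further out.

>>> {"name": "apply_moves", "arguments": {
  "moves": [
    [-0.49,-0.24,0,0,1],
    [-0.49,-0.24,0,0,1],
    [-0.49,-0.24,0,0,1],
    [-0.49,-0.24,0,0,1],
    [-0.49,-0.24,0,0,1],
    [-0.49,-0.24,0,0,1],
    [-0.49,-0.24,0,0,1],
    [-0.49,-0.24,0,0,1],
    [0,0,0,0,1],
    [0,0,0,0,1]
  ]
}}

```text
clock: 4.68
position: [0.6784, 0.1272, 0.3604]
tcp_rot: [-0.003, -3.138, 0.004]
contact_force: [-0.7, 0.4, 0.3]
grip_width: 0.998
gripper_force: 0.0
```

```bash
cat > look.py <<'E'
import sys,pickle
from h import *
def look(tag,labels=["desk_set","brush","brush_stand","plaque0","seal0"]):
    o=arm.get_obs();print(np.round(o["position"],4),np.round(o["tcp_rot"],4))
    c=cam("wrist");cv2.imwrite(f"pics/{tag}.png",c["frame"]);pickle.dump(c,open(f"pics/{tag}.pkl","wb"))
    for l in labels:
        for r in nets.regions_of(l,"wrist")[:5]:
            m=r["pixels"];ys,xs=np.nonzero(m);hsv=cv2.cvtColor(c["frame"],cv2.COLOR_BGR2HSV)[m].mean(0)
            print(l,round(r["p"],2),np.round(r["rect"]),xs.mean().round(1),ys.mean().round(1),m.sum(),hsv.round(0))
if __name__=="__main__": look(sys.argv[1])
E
python3 look.py w2
```

```text
[0.6784 0.1272 0.3604] [-0.0033 -3.1381  0.0043]
desk_set 0.84 [ 42.   1. 345. 192.] 198.9 95.7 41180 [  9. 166. 117.]
brush 0.51 [449.   0. 471.   4.] 459.5 2.9 154 [ 32.  80. 125.]
brush_stand 0.87 [402.   1. 486.  40.] 437.6 15.5 2052 [102.  99.  83.]
plaque0 0.58 [404.   0. 487.  39.] 437.4 15.6 2082 [101.  98.  84.]
seal0 0.9 [  1.  68.  18. 110.] 6.9 90.9 481 [ 55.  50. 111.]
```

View pics/w2.png

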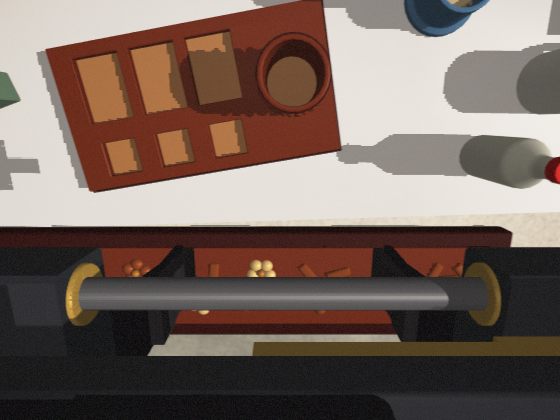

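>>> {"name": "apply_moves", "arguments": {
  "moves": [
    [0,-0.5,0,0,1],
    [0,-0.5,0,0,1],
    [0,-0.5,0,0,1],
    [0,-0.5,0,0,1],
    [0,-0.5,0,0,1],
    [0,-0.5,0,0,1],
    [0,-0.5,0,0,1],
    [0,-0.5,0,0,1],
    [0,0,0,0,1],
    [0,0,0,0,1]
  ]
}}

```text
clock: 5.82
position: [0.6762, -0.1741, 0.3642]
tcp_rot: [0.006, 3.141, -0.001]
contact_force: [0.6, 0.9, 0.2]
grip_width: 1.0
gripper_force: 0.0
```

```bash
python3 look.py w3
```

```text
[ 0.6762 -0.1741  0.3642] [ 5.8000e-03  3.1406e+00 -5.0000e-04]
brush_stand 0.5 [275.   0. 560. 192.] 421.3 94.7 41140 [ 10. 159. 120.]
plaque0 0.85 [114.  83. 176. 130.] 145.0 104.9 2547 [ 18. 126. 194.]
seal0 0.85 [ 98.   5. 152.  51.] 124.2 26.3 2008 [ 53.  49. 129.]
seal0 0.57 [191.  67. 232. 115.] 211.1 88.9 1256 [ 54.  50. 139.]
```

View pics/w3.png

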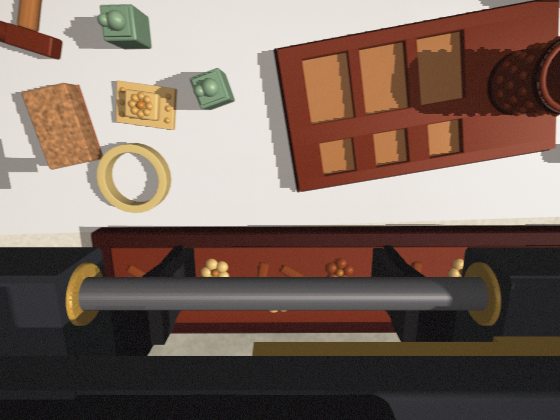

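w2 and w3 show the whole set: recesses along the top at (105,88), (160,77) and (215,68) in w2, wells at (123,156), (175,147) and (228,138), and the pot at (293,72). w3 shows seals at (124,26) and (211,89), and a plaque at (145,105). I'll rectify the set's top plane for accurate reading.

```bash
cat >> h.py <<'E'
import pickle
def rect(c,x0,x1,y0,y1,z,s=2000):
    # image right = +y, down = +x
    W=int((y1-y0)*s);H=int((x1-x0)*s)
    src=np.float32([proj(c,(x,y,z)) for x,y in [(x0,y0),(x0,y1),(x1,y1),(x1,y0)]])
    M=cv2.getPerspectiveTransform(src,np.float32([[0,0],[W,0],[W,H],[0,H]]))
    return cv2.warpPerspective(c["frame"],M,(W,H),flags=cv2.INTER_CUBIC)
E
python3 - <<'E'
from h import *
c2=pickle.load(open("pics/w2.pkl","rb"));c3=pickle.load(open("pics/w3.pkl","rb"))
a=(.45,.72,-.2,.2,.026)
r2=rect(c2,*a);r3=rect(c3,*a)
cv2.imwrite("pics/r2.png",r2)
cv2.imwrite("pics/r3.png",r3)
for b in [(.47,.66,-.17,-.08)]:
  pass
g=[cv2.cvtColor(r,cv2.COLOR_BGR2GRAY).astype(np.float32)[100:460,40:460] for r in (r2,r3)]
print(cv2.phaseCorrelate(g[0],g[1],cv2.createHanningWindow(g[0].shape[::-1],cv2.CV_32F)))
# stand & brush coarse in w1
import cv2
c=cv2.imread("pics/w1.png")
E
```

```text
((-13.199232283919685, -0.11301460902041072), 0.5048137698644474)
```

View pics/r2.png

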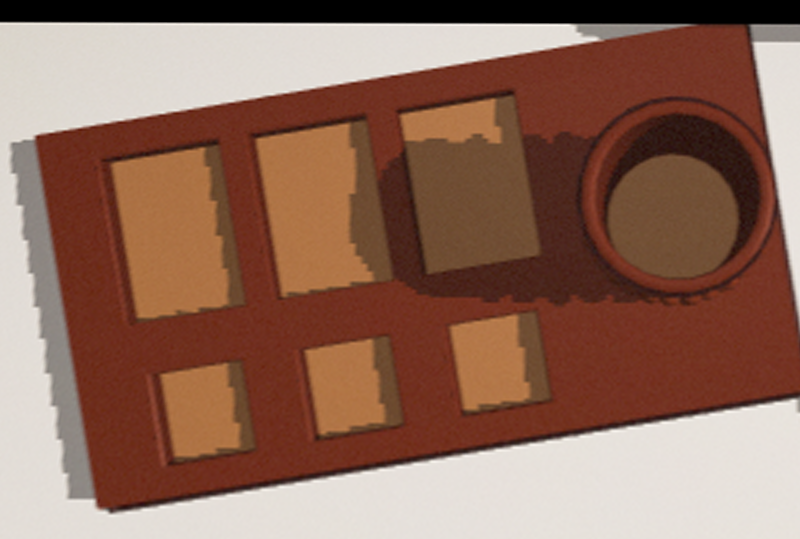

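Rectified view (2 px/mm, origin x=.45, y=-.2): recess centres at (174,233), (322,208) and (470,183); wells at (202,412), (352,388) and (500,362); pot floor at (673,217). Yaw is about 9.3° and sizes match the text. Next I'll locate the brush and stand using both w1 and the top view.

```bash
python3 - <<'E'
from h import *
c1=cam("wrist") # same intrinsics
f=cv2.imread("pics/w1.png")
c1=dict(c1,frame=f,world_from_camera=np.array([[0.0032,-0.9666,-0.2562,0.3144],[1.0,0.0027,0.0022,0.2708],[-0.0014,-0.2562,0.9666,0.5248],[0,0,0,1]]))
pickle.dump(c1,open("pics/w1.pkl","wb"))
print("top of handle z.206",onz(c1,343,266,.206), "ring z.098",onz(c1,325,227,.098))
hsv=cv2.cvtColor(f,cv2.COLOR_BGR2HSV)
m=((hsv[...,0]>95)&(hsv[...,0]<115)&(hsv[...,1]>80)).astype(np.uint8);m[:150]=0;m[:,:270]=0;m[:,380:]=0
ys,xs=np.nonzero(m);print(xs.min(),xs.max(),ys.min(),ys.max())
r=rect(c1,.36,.52,.22,.40,.078,2500)
t=cam("top");tt=t["frame"]
for a in [(330,230,.078)]: pass
cv2.imwrite("pics/b.png",np.hstack([r, cv2.resize(tt[185:245,135:195],(400,400),interpolation=cv2.INTER_CUBIC)]))
# triangulate handle top from w1+top
def tri(c,a,d,b):
    o1,d1=ray(c,*a);o2,d2=ray(d,*b);A=np.c_[d1,-d2];s=np.linalg.lstsq(A,o2-o1,rcond=None)[0];p=o1+s[0]*d1;q=o2+s[1]*d2;return (p+q)/2,np.linalg.norm(p-q)
print(tri(c1,(343,266),t,(158,204)))
E
```

```text
top of handle z.206 [0.4517186  0.32805436 0.206     ] ring z.098 [0.44532486 0.32267928 0.098     ]
274 379 185 419
(array([0.45787458, 0.33002981, 0.19093171]), np.float64(0.0015278379799639934))
```

View pics/b.png

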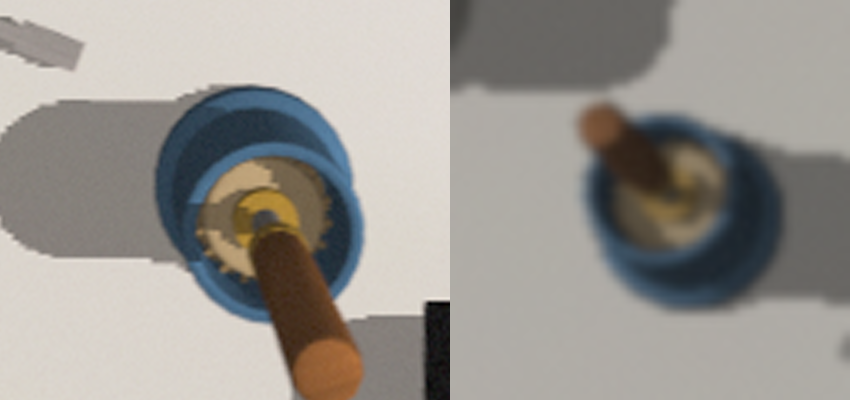

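The stand axis is at (.453,.330). The handle top comes out at (.453,.328) and triangulates to z≈.19–.206, so the brush is upright. Going to the brush now.

>>> {"name": "apply_moves", "arguments": {
  "moves": [
    [0.212,0.479,0,0,1],
    [0.212,0.479,0,0,1],
    [0.212,0.479,0,0,1],
    [0.212,0.479,0,0,1],
    [0.212,0.479,0,0,1],
    [0.212,0.479,0,0,1],
    [0.212,0.479,0,0,1],
    [0.212,0.479,0,0,1],
    [0.212,0.479,0,0,1],
    [0.212,0.479,0,0,1],
    [0.212,0.479,0,0,1],
    [0.212,0.479,0,0,1]
  ]
}}

```text
clock: 7.22
position: [0.4849, 0.2612, 0.3638]
tcp_rot: [-0.001, 3.141, 0.001]
contact_force: [0.5, 0.4, 0.3]
grip_width: 0.999
gripper_force: 0.0
```

>>> {"name": "apply_moves", "arguments": {
  "moves": [
    [0.212,0.479,0,0,1],
    [0.212,0.479,0,0,1],
    [0,0,0,0,1],
    [0,0,0,0,1],
    [0,0,0,0,1]
  ]
}}

```text
clock: 7.63
position: [0.4547, 0.3309, 0.3634]
tcp_rot: [-0.0, 3.141, -0.0]
contact_force: [0.3, -1.1, -0.0]
grip_width: 1.005
gripper_force: 0.0
```

>>> {"name": "apply_moves", "arguments": {
  "moves": [
    [0,0,0.5,0,1],
    [0,0,0.5,0,1],
    [0,0,0.5,0,1],
    [0,0,0.5,0,1],
    [0,0,0.5,0,1],
    [0,0,0.33,0,1],
    [0,0,0,0,1],
    [0,0,0,0,0],
    [0,0,0,0,0],
    [0,0,0,0,0],
    [0,0,0,0,0],
    [0,0,0,0,0]
  ],
  "grip_force": 30
}}

```text
clock: 8.63
position: [0.4551, 0.3317, 0.1526]
tcp_rot: [-0.0, 3.14, 0.003]
contact_force: [-0.0, 0.5, -0.4]
grip_width: 0.704
gripper_force: 0.0
```

>>> {"name": "apply_moves", "arguments": {
  "moves": [
    [0,0,0,0,0],
    [0,0,0,0,0],
    [0,0,0,0,0],
    [0,0,0,0,0]
  ]
}}

```text
clock: 8.97
position: [0.4545, 0.3313, 0.1512]
tcp_rot: [0.0, -3.142, -0.0]
contact_force: [-0.3, -0.2, -0.5]
grip_width: 0.402
gripper_force: 0.0
```

>>> {"name": "apply_moves", "arguments": {
  "moves": [
    [0,0,0,0,0],
    [0,0,0,0,0],
    [0,0,0,0,0],
    [0,0,0,0,0],
    [0,0,0,0,0],
    [0,0,0,0,0]
  ]
}}

```text
clock: 9.47
position: [0.4544, 0.3312, 0.151]
tcp_rot: [0.0, -3.141, 0.0]
contact_force: [0.1, 1.1, -1.7]
grip_width: 0.249
gripper_force: 30.0
```

>>> {"name": "apply_moves", "arguments": {
  "moves": [
    [0,0,-0.3,0,0],
    [0,0,-0.4,0,0],
    [0,0,-0.4,0,0],
    [0,0,-0.4,0,0],
    [0,0,-0.4,0,0],
    [0,0,-0.3,0,0],
    [0,0,0,0,0],
    [0,0,0,0,0],
    [0,0,0,0,0]
  ]
}}

```text
clock: 10.22
position: [0.4542, 0.3311, 0.3151]
tcp_rot: [0.0, -3.141, 0.001]
contact_force: [0.6, -0.2, -1.3]
grip_width: 0.244
gripper_force: 30.0
```

```bash
python3 - <<'E'
from h import *
print(arm.get_obs())
c=cam("wrist");s=cam("scene")
r=nets.regions_of("brush","scene");print([(x["p"],x["rect"]) for x in r])
cv2.imwrite("pics/g1.png",np.hstack([cv2.resize(c["frame"],(533,400)),cv2.resize(s["frame"][60:220,290:395],(263,400))]))
E
```

```text
{'clock': 10.2167, 'q': array([-0.96923415,  0.15635297,  0.29625668,  1.49347926, -0.04559479,
        1.49976262,  0.8978879 ]), 'qvel': array([-1.29669023e-03,  1.03384250e-02, -1.34382885e-03,  1.80379979e-02,
        1.97031369e-03, -9.33550920e-05,  6.27316212e-04]), 'effort': array([ 1.17005571e-01, -5.07274711e+01,  2.42796622e+00, -4.18059075e+01,
        1.49386382e-02,  1.18786264e-01, -1.24204449e-03]), 'position': array([0.45422565, 0.33108623, 0.31514107]), 'tcp_rot': array([ 2.90256244e-04, -3.14063901e+00,  1.19382189e-03]), 'contact_force': array([ 0.57726483, -0.15462227, -1.34861409]), 'ft_torque': array([ 0.02823346,  0.02058118, -0.00116337]), 'gripper_force': 29.971632063388824, 'grip_width': 0.24424492125860528}
[(0.62, [333.5, 88.6, 349.0, 141.0]), (0.23, [364.9, 141.6, 386.5, 166.9])]
```

View pics/g1.png

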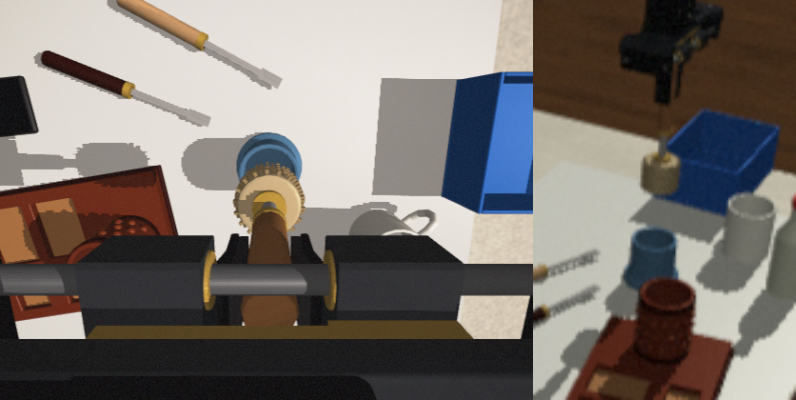

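The brush is held upright: handle in the jaws, bristle head clear of the stand, its lower end at about z=.17. On to the pot.

>>> {"name": "apply_moves", "arguments": {
  "moves": [
    [-0.236,-0.431,0,0,0],
    [-0.236,-0.431,0,0,0],
    [-0.236,-0.431,0,0,0],
    [-0.236,-0.431,0,0,0],
    [-0.236,-0.431,0,0,0],
    [-0.236,-0.431,0,0,0],
    [0,0,0,0,0],
    [0,0,0,0,0],
    [0,0,0,0,0]
  ]
}}

```text
clock: 11.12
position: [0.5604, 0.1376, 0.3154]
tcp_rot: [-0.0, -3.14, 0.0]
contact_force: [-0.4, 0.9, -1.8]
grip_width: 0.243
gripper_force: 30.0
```

```bash
python3 - <<'E'
from h import *
print(arm.get_obs()["position"])
c=cam("wrist");s=cam("scene");t=cam("top")
cv2.imwrite("pics/g2.png",np.hstack([cv2.resize(c["frame"][60:300,170:400],(383,400)),cv2.resize(s["frame"][80:240,290:395],(263,400))]))
E
```

```text
[0.56042348 0.13760127 0.31535101]
```

View pics/g2.png

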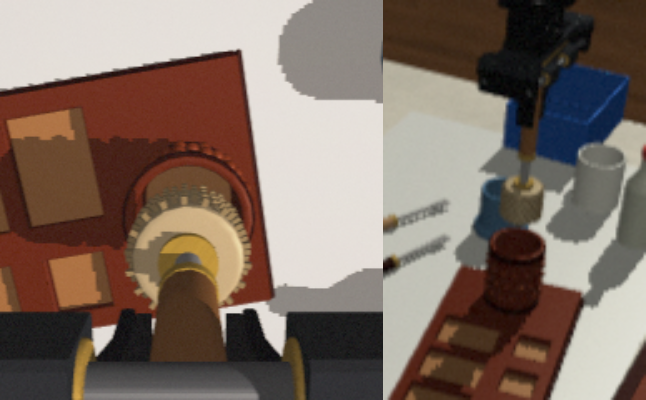

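The brush is centred over the pot (head at (188,255), pot rim at (192,205) in the left crop). Lowering it.

>>> {"name": "apply_moves", "arguments": {
  "moves": [
    [0,0,0.3,0,0],
    [0,0,0.3,0,0],
    [0,0,0.3,0,0],
    [0,0,0.2,0,0],
    [0,0,0,0,0]
  ]
}}

```text
clock: 11.68
position: [0.5587, 0.1381, 0.2303]
tcp_rot: [0.003, -3.137, 0.003]
contact_force: [-1.3, -0.1, -1.3]
grip_width: 0.245
gripper_force: 30.0
```

>>> {"name": "apply_moves", "arguments": {
  "moves": [
    [0,0,0.2,0,0],
    [0,0,0.2,0,0],
    [0,0,0.2,0,0],
    [0,0,0.05,0,0],
    [0,0,0,0,0],
    [0,0,0,0,0],
    [0,0,0,0,0]
  ]
}}

```text
clock: 12.27
position: [0.5614, 0.1377, 0.1863]
tcp_rot: [-0.001, 3.14, 0.001]
contact_force: [1.8, 0.8, -1.0]
grip_width: 0.244
gripper_force: 30.0
```

>>> {"name": "apply_moves", "arguments": {
  "moves": [
    [0,0,0.04,0,0],
    [0,0,0,0,0],
    [0,0,-0.4,0,0],
    [0,0,-0.4,0,0],
    [0,0,-0.3,0,0],
    [0,0,0,0,0],
    [0,0,0,0,0],
    [0,0,0,0,0]
  ]
}}

```text
clock: 12.93
position: [0.5604, 0.1373, 0.2637]
tcp_rot: [0.0, -3.141, 0.0]
contact_force: [-0.4, -0.1, -1.1]
grip_width: 0.248
gripper_force: 30.0
```

>>> {"name": "apply_moves", "arguments": {
  "moves": [
    [0,0,0.3,0,0],
    [0,0,0.4,0,0],
    [0,0,0.4,0,0],
    [0,0,0,0,0],
    [0,0,0,0,0],
    [0,0,0,0,0]
  ]
}}

```text
clock: 13.43
position: [0.5609, 0.1373, 0.1827]
tcp_rot: [-0.0, -3.142, 0.0]
contact_force: [-0.4, 0.5, -0.9]
grip_width: 0.247
gripper_force: 30.0
```

>>> {"name": "apply_moves", "arguments": {
  "moves": [
    [0,0,-0.4,0,0],
    [0,0,-0.4,0,0],
    [0,0,-0.3,0,0],
    [0,0,0,0,0],
    [0,0,0,0,0],
    [0,0,0,0,0]
  ]
}}

```text
clock: 13.93
position: [0.5607, 0.1373, 0.2646]
tcp_rot: [-0.0, 3.141, 0.001]
contact_force: [0.2, 0.1, -1.2]
grip_width: 0.245
gripper_force: 30.0
```

>>> {"name": "apply_moves", "arguments": {
  "moves": [
    [0,0,0.3,0,0],
    [0,0,0.4,0,0],
    [0,0,0.4,0,0],
    [0,0,0,0,0],
    [0,0,0,0,0],
    [0,0,0,0,0]
  ]
}}

```text
clock: 14.43
position: [0.5611, 0.1374, 0.1831]
tcp_rot: [-0.0, 3.141, 0.0]
contact_force: [0.4, -0.8, 0.1]
grip_width: 0.247
gripper_force: 30.0
```

>>> {"name": "apply_moves", "arguments": {
  "moves": [
    [0,0,-0.4,0,0],
    [0,0,-0.4,0,0],
    [0,0,-0.3,0,0],
    [0,0,0,0,0],
    [0,0,0,0,0],
    [0,0,0,0,0]
  ]
}}

```text
clock: 14.93
position: [0.5608, 0.1374, 0.2649]
tcp_rot: [-0.0, 3.141, 0.001]
contact_force: [0.0, -0.2, -2.2]
grip_width: 0.246
gripper_force: 30.0
```

>>> {"name": "apply_moves", "arguments": {
  "moves": [
    [0,0,0.3,0,0],
    [0,0,0.4,0,0],
    [0,0,0.4,0,0],
    [0,0,0,0,0],
    [0,0,0,0,0],
    [0,0,0,0,0]
  ]
}}

```text
clock: 15.43
position: [0.5612, 0.1374, 0.1833]
tcp_rot: [0.0, 3.141, 0.0]
contact_force: [-0.3, 1.2, -0.9]
grip_width: 0.246
gripper_force: 30.0
```

>>> {"name": "apply_moves", "arguments": {
  "moves": [
    [0,0,-0.4,0,0],
    [0,0,-0.4,0,0],
    [0,0,-0.3,0,0],
    [0,0,0,0,0],
    [0,0,0,0,0],
    [0,0,0,0,0]
  ]
}}

```text
clock: 15.93
position: [0.5608, 0.1374, 0.265]
tcp_rot: [-0.0, 3.141, 0.001]
contact_force: [-0.7, 0.1, -1.5]
grip_width: 0.247
gripper_force: 30.0
```

>>> {"name": "apply_moves", "arguments": {
  "moves": [
    [0,0,0.3,0,0],
    [0,0,0.4,0,0],
    [0,0,0.4,0,0],
    [0,0,0,0,0],
    [0,0,0,0,0],
    [0,0,-0.4,0,0],
    [0,0,-0.4,0,0],
    [0,0,-0.3,0,0],
    [0,0,0,0,0],
    [0,0,-0.4,0,0],
    [0,0,-0.28,0,0],
    [0,0,0,0,0]
  ]
}}

```text
clock: 16.93
position: [0.5624, 0.1374, 0.3214]
tcp_rot: [0.0, 3.134, 0.005]
contact_force: [0.8, 0.5, -0.9]
grip_width: 0.245
gripper_force: 30.0
```

>>> {"name": "apply_moves", "arguments": {
  "moves": [
    [0,0,0,0,0],
    [0.236,0.431,0,0,0],
    [0.236,0.431,0,0,0],
    [0.236,0.431,0,0,0],
    [0.236,0.431,0,0,0],
    [0.236,0.431,0,0,0],
    [0.239,0.428,0,0,0],
    [0,0,0,0,0],
    [0,0,0,0,0],
    [0,0,0,0,0],
    [0,0,0,0,0]
  ]
}}

```text
clock: 17.85
position: [0.455, 0.3296, 0.3151]
tcp_rot: [-0.003, -3.142, 0.001]
contact_force: [-0.5, -0.2, -1.4]
grip_width: 0.245
gripper_force: 30.0
```

>>> {"name": "apply_moves", "arguments": {
  "moves": [
    [0.005,0.018,0.3,0,0],
    [0,0,0.3,0,0],
    [0,0,0.3,0,0],
    [0,0,0.2,0,0],
    [0,0,0.2,0,0],
    [0,0,0,0,0]
  ]
}}

```text
clock: 18.35
position: [0.4535, 0.3301, 0.2149]
tcp_rot: [-0.003, -3.138, 0.005]
contact_force: [-0.0, 0.0, -2.4]
grip_width: 0.249
gripper_force: 30.0
```

>>> {"name": "apply_moves", "arguments": {
  "moves": [
    [0,0,0.2,0,0],
    [0,0,0.2,0,0],
    [0,0,0.2,0,0],
    [0,0,0.2,0,0],
    [0,0,0.07,0,0],
    [0,0,0,0,0],
    [0,0,0,0,0]
  ]
}}

```text
clock: 18.93
position: [0.4546, 0.3322, 0.1536]
tcp_rot: [0.001, 3.141, 0.001]
contact_force: [0.3, 0.8, -0.8]
grip_width: 0.245
gripper_force: 30.0
```

>>> {"name": "apply_moves", "arguments": {
  "moves": [
    [0,0,0.02,0,0],
    [0,0,0,0,0.4],
    [0,0,0,0,0.7],
    [0,0,0,0,0.7],
    [0,0,0,0,0.7],
    [0,0,0,0,0.7],
    [0,0,0,0,0.7],
    [0,0,0,0,0.7],
    [0,0,0,0,0.7],
    [0,0,0,0,0.7],
    [0,0,0,0,0.7]
  ]
}}

```text
clock: 19.85
position: [0.4539, 0.3324, 0.1511]
tcp_rot: [0.0, -3.142, -0.0]
contact_force: [-0.6, 0.1, -0.2]
grip_width: 0.694
gripper_force: 0.0
```

>>> {"name": "apply_moves", "arguments": {
  "moves": [
    [0,0,-0.3,0,0.7],
    [0,0,-0.4,0,0.7],
    [0,0,-0.5,0,0.7],
    [0,0,-0.5,0,0.7],
    [0,0,-0.5,0,0.7],
    [0,0,-0.5,0,1],
    [0,0,-0.1,0,1],
    [0,0,0,0,1],
    [0,0,0,0,1],
    [0,0,0,0,1],
    [0,0,0,0,1]
  ]
}}

```text
clock: 20.77
position: [0.4535, 0.3321, 0.3594]
tcp_rot: [0.0, -3.14, 0.003]
contact_force: [-0.9, -0.5, 0.2]
grip_width: 0.983
gripper_force: 0.0
```

```bash
python3 - <<'E'
from h import *
print(arm.get_obs()["position"])
c=cam("wrist");pickle.dump(c,open("pics/w4.pkl","wb"))
for l in ["brush","brush_stand"]:
    for r in nets.regions_of(l,"wrist")[:2]: print(l,round(r["p"],2),np.round(r["rect"]))
s=cam("scene")
cv2.imwrite("pics/g3.png",np.hstack([cv2.resize(c["frame"][60:300,220:450],(383,400)),cv2.resize(s["frame"][80:240,290:395],(263,400))]))
E
```

```text
[0.45348378 0.33212553 0.35941359]
brush 0.72 [264. 152. 305. 214.]
brush_stand 0.8 [250. 142. 309. 204.]
```

View pics/g3.png

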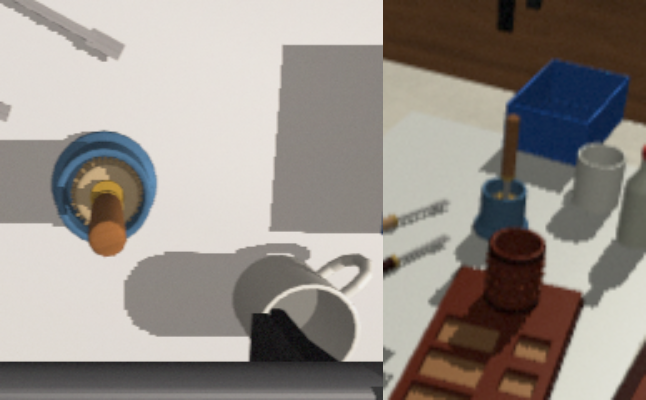

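The brush is upright in its stand and released, and the other things haven't moved. Now I'll fit box models to colour silhouettes to get poses numerically.

```bash
cat > fit.py <<'E'
from h import *
from scipy.optimize import minimize
def box(cx,cy,z0,z1): return np.array([(a*cx/2,b*cy/2,z) for a in(-1,1) for b in(-1,1) for z in(z0,z1)])
def cyl(r,z0,z1,x=0,y=0): t=np.linspace(0,2*np.pi,40,endpoint=False);return np.array([(x+r*np.cos(a),y+r*np.sin(a),z) for a in t for z in(z0,z1)])
SEAL=[box(.040,.040,0,.056)]; PLAQ=[box(.080,.056,0,.012),box(.044,.036,0,.028)]
SET=[box(.190,.360,0,.026),cyl(.039,0,.126,0,.127)]
def sil(c,parts,p,z=0,S=4):
    h,w=c["frame"].shape[:2];m=np.zeros((h*S//1,w*S),np.uint8);R=np.array([[np.cos(p[2]),-np.sin(p[2])],[np.sin(p[2]),np.cos(p[2])]])
    for P in parts:
        W=np.c_[P[:,:2]@R.T+p[:2],P[:,2]+z];q=np.array([proj(c,a) for a in W])
        cv2.fillConvexPoly(m,cv2.convexHull(np.round((q+.5)*S*16).astype(np.int32)),255,shift=4)
    return cv2.resize(m,(w,h),interpolation=cv2.INTER_AREA)/255.
def fit(views,parts,p0,d=(.01,.01,.15),z=0,freez=False):
    def cost(p):
        s=0
        for c,m,v in views: s+=(np.abs(sil(c,parts,p[:3],p[3]*1. if freez else z)-m)*v).sum()
        return s
    p0=list(p0)+([z] if freez else []);d=list(d)+([.01] if freez else [])
    X=np.array([p0]+[np.array(p0)+np.eye(len(p0))[i]*d[i] for i in range(len(p0))])
    r=minimize(cost,p0,method="Nelder-Mead",options=dict(initial_simplex=X,xatol=1e-4,fatol=.3,maxiter=300));return r.x,r.fun
def cmask(c,kind):
    h=cv2.cvtColor(c["frame"],cv2.COLOR_BGR2HSV).astype(int);H,S,V=h[...,0],h[...,1],h[...,2]
    if kind=="seal": m=(H>35)&(H<85)&(S>25)
    if kind=="plaque": m=(H>10)&(H<28)&(S>70)
    if kind=="set": m=(S>100)&((H<22)|(H>170))
    return m.astype(np.uint8)
def blobs(m,rows=225,amin=250):
    m=m.copy();m[rows:]=0;m=cv2.morphologyEx(m,cv2.MORPH_CLOSE,np.ones((3,3)))
    n,l,s,cc=cv2.connectedComponentsWithStats(m);return [(l==i,s[i],cc[i]) for i in range(1,n) if s[i,4]>amin]
E
python3 - <<'E'
from fit import *
cs={k:pickle.load(open(f"pics/{k}.pkl","rb")) for k in["w2","w3"]}
V=[]
for k,c in cs.items():
    bl=blobs(cmask(c,"set"),amin=5000);m,s,_=max(bl,key=lambda b:b[1][4]);print(k,s)
    v=np.zeros(m.shape);v[2:222]=1;m=cv2.morphologyEx(m.astype(np.uint8),cv2.MORPH_CLOSE,np.ones((9,9)))
    V.append((c,m.astype(float),v));r=fit([V[-1]],SET,(.582,.012,.163));print(k,r)
print("both",fit(V,SET,(.582,.012,.163)))
print("both z",fit(V,SET,(.582,.012,.163),freez=True))
c=cs["w3"]
for kind,P in[("seal",SEAL),("plaque",PLAQ)]:
    for m,s,cc in blobs(cmask(c,kind)): 
        p=onz(c,*cc,.03);print(kind,s,np.round(p,3))
        if s[4]<4500: print(fit([(c,m.astype(float),1)],P,(p[0],p[1],0.2)))
E
```

```text
w2 [   46     0   295   192 40568]
w2 (array([0.5820886 , 0.01068588, 0.16556883]), np.float64(289.2352941176471))
w3 [  274     0   286   191 40636]
w3 (array([0.58123002, 0.00717004, 0.16698377]), np.float64(414.1411764705882))
both (array([0.58147298, 0.01036325, 0.16591433]), np.float64(1176.4901960784314))
both z (array([5.81474006e-01, 1.03758139e-02, 1.66177169e-01, 8.59954422e-05]), np.float64(1174.086274509804))
seal [  97    4   55   45 1924] [ 0.491 -0.376  0.03 ]
(array([ 0.49202346, -0.37496076, -0.05209162]), np.float64(175.86274509803923))
seal [ 190   68   45   42 1261] [ 0.567 -0.269  0.03 ]
(array([ 0.56761102, -0.26789238,  0.31786273]), np.float64(104.25098039215686))
plaque [ 17   0  25  32 638] [ 0.476 -0.495  0.03 ]
(array([ 0.42955282, -0.52048846,  0.7875815 ]), np.float64(371.9372549019608))
plaque [ 417   31   50   74 2872] [0.541 0.029 0.03 ]
(array([0.53832558, 0.03949583, 0.15151097]), np.float64(293.0705882352941))
plaque [ 359   42   49   72 2879] [ 0.553 -0.043  0.03 ]
(array([ 0.55297287, -0.03705391,  0.16740569]), np.float64(191.4313725490196))
plaque [ 302   52   52   72 2874] [ 0.565 -0.116  0.03 ]
(array([ 0.56359733, -0.1131423 ,  0.17489237]), np.float64(278.38823529411764))
plaque [ 116   81   61   49 2478] [ 0.586 -0.359  0.03 ]
(array([ 0.58588812, -0.36762865,  1.43538229]), np.float64(86.54117647058823))
plaque [  22   83  149  130 6805] [ 0.635 -0.447  0.03 ]
plaque [ 427  120   35   37 1009] [0.631 0.044 0.03 ]
(array([ 0.64635369,  0.04956978, -0.00666794]), np.float64(1418.2941176470588))
plaque [ 373  129   35   37 1008] [ 0.643 -0.028  0.03 ]
(array([ 0.65676098, -0.02344496, -0.10981223]), np.float64(1315.8196078431374))
plaque [ 319  138   36   36 1019] [ 0.655 -0.101  0.03 ]
(array([ 0.67506424, -0.09945598,  0.16899619]), np.float64(1188.121568627451))
```

```bash
cat > fit2.py <<'E'
from fit import *
L={"r0":(-.0353,-.121,.084,.060),"r1":(-.0353,-.046,.084,.060),"r2":(-.0353,.029,.084,.060),"w0":(.0554,-.121,.046,.046),"w1":(.0554,-.046,.046,.046),"w2":(.0554,.029,.046,.046)}
def hole(c,a,b,p):
    A=sil(c,[box(a,b,.026,.026)],p);B=sil(c,[box(a,b,.014,.014)],p);return np.minimum(A,B)
def fithole(c,m,a,b,p0):
    X=np.array([p0]+[np.array(p0)+np.eye(3)[i]*[.006,.006,.06][i] for i in range(3)])
    r=minimize(lambda p:np.abs(hole(c,a,b,p)-m).sum(),p0,method="Nelder-Mead",options=dict(initial_simplex=X,xatol=5e-5,fatol=.2,maxiter=200));return r.x,r.fun
def holes(c,rows=225,names=L):
    out={}
    for m,s,cc in blobs(cmask(c,"plaque"),rows,600):
        if s[1]<1 or s[1]+s[3]>=rows or s[0]<1: continue
        p=onz(c,*cc,.014)
        for n in names:
            x,y,a,b=L[n];q=np.array([.582,.0105])+np.array([[np.cos(.165),-np.sin(.165)],[np.sin(.165),np.cos(.165)]])@[x,y]
            if np.hypot(*(q-p[:2]))<.02:
                r,f=fithole(c,m.astype(float),a,b,(q[0],q[1],.165));out[n]=r;print(n,np.round(r,4),round(f),s[4])
    return out
E
cat > snap.py <<'E'
import sys
from h import *
c=cam("wrist");cv2.imwrite(f"pics/{sys.argv[1]}.png",c["frame"]);pickle.dump(c,open(f"pics/{sys.argv[1]}.pkl","wb"));print(np.round(arm.get_obs()["position"],4))
E
python3 - <<'E'
from fit2 import *
for k in["w2","w3"]: print(k);holes(pickle.load(open(f"pics/{k}.pkl","rb")))
E
```

```text
w2
r2 [0.5407 0.0332 0.1604] 71 2981
r1 [ 0.553  -0.0406  0.1672] 65 2816
r0 [ 0.5654 -0.1147  0.1689] 65 2673
w2 [0.6316 0.0484 0.1713] 36 1075
w1 [ 0.644  -0.0254  0.163 ] 35 1018
w0 [ 0.6564 -0.0993  0.177 ] 37 959
w3
r2 [0.5406 0.0334 0.165 ] 110 2872
r1 [ 0.553  -0.0403  0.1598] 89 2879
r0 [ 0.5653 -0.1141  0.1663] 65 2874
w2 [0.6316 0.049  0.1806] 58 1009
w1 [ 0.644  -0.025   0.1705] 40 1008
w0 [ 0.6563 -0.099   0.1672] 41 1019
```

>>> {"name": "apply_moves", "arguments": {
  "moves": [
    [-0.202,-0.451,0.0,0,1],
    [-0.202,-0.451,0.1,0,1],
    [-0.202,-0.451,0.1,0,1],
    [-0.202,-0.451,0.16,0,1],
    [-0.202,-0.451,0.16,0,1],
    [-0.202,-0.451,0.16,0,1],
    [-0.202,-0.451,0.16,0,1],
    [-0.202,-0.451,0.16,0,1],
    [-0.202,-0.451,0.16,0,1],
    [-0.202,-0.451,0.16,0,1],
    [-0.202,-0.451,0.14,0,1],
    [0,0,0,0,1]
  ]
}}

```text
clock: 21.97
position: [0.6204, -0.0484, 0.2489]
tcp_rot: [-0.014, -3.139, 0.007]
contact_force: [-0.0, -1.7, -0.6]
grip_width: 0.992
gripper_force: 0.0
```

>>> {"name": "apply_moves", "arguments": {
  "moves": [
    [0,0,0,0,1],
    [0,0,0,0,1],
    [0,0,0,0,1],
    [0,0,0,0,1]
  ]
}}

```text
clock: 22.3
position: [0.6207, -0.0381, 0.252]
tcp_rot: [-0.004, 3.141, 0.001]
contact_force: [0.4, -1.0, -0.4]
grip_width: 1.003
gripper_force: 0.0
```

```bash
python3 snap.py A
```

```text
[ 0.6206 -0.0382  0.252 ]
```

>>> {"name": "apply_moves", "arguments": {
  "moves": [
    [-0.5,0,0,0,1],
    [-0.5,0,0,0,1],
    [-0.07,0,0,0,1],
    [0,0,0,0,1],
    [0,0,0,0,1],
    [0,0,0,0,1],
    [0,0,0,0,1]
  ]
}}

```text
clock: 22.93
position: [0.7002, -0.0397, 0.2529]
tcp_rot: [0.0, 3.14, 0.001]
contact_force: [-1.4, 0.2, -0.7]
grip_width: 1.005
gripper_force: 0.0
```

```bash
python3 snap.py B
```

```text
[ 0.7003 -0.0396  0.2529]
```

>>> {"name": "apply_moves", "arguments": {
  "moves": [
    [0.1,-0.484,0,0,1],
    [0.1,-0.484,0,0,1],
    [0.1,-0.484,0,0,1],
    [0.1,-0.484,0,0,1],
    [0.1,-0.484,0,0,1],
    [0.1,-0.484,0,0,1],
    [0.1,-0.484,0,0,1],
    [0.1,-0.484,0,0,1],
    [0,0,0,0,1],
    [0,0,0,0,1],
    [0,0,0,0,1],
    [0,0,0,0,1]
  ]
}}

```text
clock: 23.98
position: [0.6416, -0.3284, 0.252]
tcp_rot: [-0.003, 3.141, 0.002]
contact_force: [0.9, 0.4, 0.5]
grip_width: 0.997
gripper_force: 0.0
```

```bash
python3 snap.py C
```

```text
[ 0.6416 -0.3282  0.2519]
```

>>> {"name": "apply_moves", "arguments": {
  "moves": [
    [0.466,0,0,0,1],
    [0.467,0,0,0,1],
    [0.467,0,0,0,1],
    [0.467,0,0,0,1],
    [0,0,0,0,1],
    [0,0,0,0,1],
    [0,0,0,0,1],
    [0,0,0,0,1]
  ]
}}

```text
clock: 24.7
position: [0.5023, -0.329, 0.2517]
tcp_rot: [-0.004, 3.141, -0.0]
contact_force: [0.4, 0.2, -1.6]
grip_width: 0.999
gripper_force: 0.0
```

```bash
python3 snap.py D; python3 - <<'E'
from fit2 import *
C={k:pickle.load(open(f"pics/{k}.pkl","rb")) for k in"ABCD"}
for k in"AB": print(k);holes(C[k])
for k in"CD":
    c=C[k]
    for kind,P in[("seal",SEAL),("plaque",PLAQ)]:
        for m,s,cc in blobs(cmask(c,kind),225,600):
            if s[1]<1 or s[1]+s[3]>=225 or s[0]<1: continue
            p=onz(c,*cc,.03)
            if s[4]<9000:
                b=min((fit([(c,m.astype(float),1)],P,(p[0],p[1],a)) for a in (.2,.9,1.5,2.3)[:2 if kind=="seal" else 4]),key=lambda r:r[1])
                print(k,kind,s,np.round(p,3),np.round(b[0],4),round(b[1]))
E
```

```text
[ 0.5022 -0.3292  0.2515]
A
r2 [0.5408 0.0332 0.167 ] 99 4476
r1 [ 0.5532 -0.0408  0.1658] 77 4422
r0 [ 0.5657 -0.1149  0.1668] 74 4222
w2 [0.6315 0.0483 0.1632] 50 1491
B
r0 [ 0.5655 -0.1149  0.1661] 79 4912
w2 [0.6316 0.0483 0.1638] 60 1803
w1 [ 0.644  -0.0255  0.1679] 49 1810
w0 [ 0.6565 -0.0996  0.1691] 48 1720
C seal [ 213    7   47   56 2440] [ 0.49  -0.376  0.03 ] [ 0.4922 -0.3746  1.6146] 191
C seal [ 317   90   53   51 1859] [ 0.567 -0.267  0.03 ] [ 0.5674 -0.2694  0.3293] 123
C plaque [ 529   61   31   85 2442] [ 0.554 -0.059  0.03 ] [ 0.5497 -0.0272  0.1621] 141
C plaque [ 456   70   60   87 4167] [ 0.564 -0.121  0.03 ] [ 0.5633 -0.1072  0.139 ] 579
C plaque [ 211  102   77   61 3703] [ 0.584 -0.366  0.03 ] [ 0.5855 -0.368   1.4353] 92
C plaque [  99  106   90  107 6458] [ 0.611 -0.478  0.03 ] [ 0.6021 -0.4919  3.335 ] 2519
C plaque [534 168  26  40 938] [ 0.643 -0.039  0.03 ] [0.6416 0.0096 1.5723] 296
C plaque [ 467  177   41   44 1352] [ 0.654 -0.106  0.03 ] [ 0.6586 -0.0956  1.3212] 2184
D seal [ 238   63   46   51 1832] [ 0.401 -0.353  0.03 ] [ 0.403  -0.3522  1.3844] 111
D seal [ 220  156   43   43 1733] [ 0.493 -0.376  0.03 ] [ 0.4917 -0.3743  1.575 ] 134
D plaque [ 321   10   92   89 4432] [ 0.369 -0.248  0.03 ] [ 0.3662 -0.2432  1.0714] 173
```

Hole positions agree within 0.5 mm across four views: r0 (.5656,-.1149), r1 (.5532,-.0407), wells (.6564,-.0996), (.644,-.0255), (.6316,.0483), yaw .166. Plaques are at (.3662,-.2432, yaw 1.071) and (.5857,-.368, yaw 1.435). I'll go to the first plaque and centre it with the jaws on both axes, which also calibrates the camera-to-TCP offset.

>>> {"name": "apply_moves", "arguments": {
  "moves": [
    [0.363,0.229,0,0,1],
    [0.363,0.229,0,0,1],
    [0.363,0.229,0,0,1],
    [0.363,0.229,0,0,1],
    [0.363,0.229,0,0,1],
    [0,0,0,0.0795,1],
    [0,0,0,0.0795,1],
    [0,0,0,0.0795,1],
    [0,0,0,0.0795,1],
    [0,0,0,0,1],
    [0,0,0,0,1],
    [0,0,0,0,1]
  ]
}}

```text
clock: 25.75
position: [0.365, -0.2443, 0.2516]
tcp_rot: [-0.77, -3.046, 0.001]
contact_force: [0.0, -0.8, -1.2]
grip_width: 0.997
gripper_force: 0.0
```

>>> {"name": "apply_moves", "arguments": {
  "moves": [
    [0,0,0.5,0,1],
    [0,0,0.5,0,1],
    [0,0,0.5,0,1],
    [0,0,0.5,0,1],
    [0,0,0.5,0,1],
    [0,0,0,0,1],
    [0,0,0,0,1],
    [0,0,0,0,1]
  ]
}}

```text
clock: 26.42
position: [0.3658, -0.2448, 0.0659]
tcp_rot: [0.774, 3.043, -0.001]
contact_force: [0.9, -0.3, 0.3]
grip_width: 1.001
gripper_force: 0.0
```

```bash
python3 - <<'E'
from h import *
o=arm.get_obs();print(o["position"],o["tcp_rot"],o["q"])
from scipy.spatial.transform import Rotation as R
print(R.from_rotvec(o["tcp_rot"]).as_matrix().round(3))
E
```

```text
[ 0.36576264 -0.24483469  0.06593864] [ 7.74020376e-01  3.04318451e+00 -6.94767697e-04] [-0.11376426  0.08195632  0.62823853  2.13506509 -0.05959945  0.93943433
  1.62067334]
[[-0.878  0.478  0.001]
 [ 0.478  0.878 -0.001]
 [-0.002 -0.    -1.   ]]
```

>>> {"name": "apply_moves", "arguments": {
  "moves": [
    [0,0,0.4,0,1],
    [0,0,0.28,0,1],
    [0,0,0,0,1],
    [0,0,0,0,0],
    [0,0,0,0,0],
    [0,0,0,0,0],
    [0,0,0,0,0],
    [0,0,0,0,0],
    [0,0,0,0,0],
    [0,0,0,0,0],
    [0,0,0,0,0],
    [0,0,0,0,0]
  ],
  "grip_force": 10
}}

```text
clock: 27.42
position: [0.3649, -0.2441, 0.0133]
tcp_rot: [0.776, 3.044, 0.0]
contact_force: [-0.7, 1.3, 4.2]
grip_width: 0.503
gripper_force: 10.0
```

>>> {"name": "apply_moves", "arguments": {
  "moves": [
    [0,0,0,0,0.8],
    [0,0,0,0,0.8],
    [0,0,0,0,0.8],
    [0,0,0,0,0.8],
    [0,0,0,0,0.8],
    [0,0,0,0,0.8]
  ]
}}

```text
clock: 27.92
position: [0.3647, -0.2442, 0.0131]
tcp_rot: [-0.776, -3.044, -0.0]
contact_force: [0.1, 0.0, 0.1]
grip_width: 0.785
gripper_force: 0.0
```

>>> {"name": "apply_moves", "arguments": {
  "moves": [
    [0,0,-0.03,0,0.8],
    [0,0,0,0.077,0.8],
    [0,0,0,0.077,0.8],
    [0,0,0,0.077,0.8],
    [0,0,0,0.077,0.8],
    [0,0,0,0.077,0.8],
    [0,0,0,0.077,0.8],
    [0,0,0,0.077,0.8],
    [0,0,0,0.077,0.8],
    [0,0,0,0.077,0.8],
    [0,0,0,0.077,0.8],
    [0,0,0,0.077,0.8]
  ]
}}

```text
clock: 28.92
position: [0.3648, -0.2442, 0.0155]
tcp_rot: [-2.495, -1.909, -0.0]
contact_force: [-1.0, 0.4, -0.8]
grip_width: 0.801
gripper_force: 0.0
```

>>> {"name": "apply_moves", "arguments": {
  "moves": [
    [0,0,0,0.077,0.8],
    [0,0,0,0.076,0.8],
    [0,0,0,0,0.8],
    [0,0,0,0,0.8],
    [0,0,0,0,0.8],
    [0,0,0,0,0],
    [0,0,0,0,0],
    [0,0,0,0,0],
    [0,0,0,0,0],
    [0,0,0,0,0],
    [0,0,0,0,0],
    [0,0,0,0,0]
  ]
}}

```text
clock: 29.92
position: [0.3647, -0.2442, 0.0154]
tcp_rot: [-2.701, -1.604, -0.0]
contact_force: [-0.2, -0.1, 0.1]
grip_width: 0.41
gripper_force: 10.0
```

>>> {"name": "apply_moves", "arguments": {
  "moves": [
    [0,0,0,0,0],
    [0,0,0,0,0],
    [0,0,0,0,0],
    [0,0,0,0,0.8],
    [0,0,0,0,0.8],
    [0,0,0,0,0.8],
    [0,0,0,0,0.8],
    [0,0,0,0,0.8],
    [0,0,0,0,0.8],
    [0,0,0,0,0.8]
  ]
}}

```text
clock: 30.75
position: [0.3647, -0.2442, 0.0153]
tcp_rot: [-2.701, -1.604, -0.0]
contact_force: [-0.1, -0.4, 0.0]
grip_width: 0.78
gripper_force: 0.0
```

>>> {"name": "apply_moves", "arguments": {
  "moves": [
    [0,0,-0.45,0,1],
    [0,0,-0.45,0,1],
    [0,0,-0.45,-0.0775,1],
    [0,0,-0.45,-0.0775,1],
    [0,0,-0.45,-0.0775,1],
    [0,0,-0.45,-0.0775,1],
    [0,0,-0.45,-0.0775,1],
    [0,0,0,-0.0775,1],
    [0,0,0,-0.0775,1],
    [0,0,0,-0.0775,1],
    [0,0,0,-0.0775,1],
    [0,0,0,-0.0775,1]
  ]
}}

```text
clock: 31.75
position: [0.3646, -0.2443, 0.2515]
tcp_rot: [-1.291, -2.864, -0.001]
contact_force: [-0.0, 0.5, 0.7]
grip_width: 1.001
gripper_force: 0.0
```

>>> {"name": "apply_moves", "arguments": {
  "moves": [
    [0,0,0,-0.0775,1],
    [0,0,0,-0.0775,1],
    [0,0,0,-0.0775,1],
    [0,0,0,-0.0775,1],
    [0,0,0,-0.0775,1],
    [0,0,0,-0.0775,1],
    [0,0,0,-0.0775,1],
    [-0.45,0,0,0,1],
    [-0.45,0,0,0,1],
    [0,0,0,0,1],
    [0,0,0,0,1],
    [0,0,0,0,1]
  ]
}}

```text
clock: 32.75
position: [0.4128, -0.2429, 0.2494]
tcp_rot: [-0.002, -3.131, -0.012]
contact_force: [-0.4, -0.4, 0.1]
grip_width: 1.003
gripper_force: 0.0
```

```bash
cat > objs.py <<'E'
import sys
from fit2 import *
def objs(c,kinds=("seal","plaque"),rows=225):
    for kind in kinds:
        P={"seal":SEAL,"plaque":PLAQ}[kind]
        for m,s,cc in blobs(cmask(c,kind),rows,600):
            if s[1]<1 or s[1]+s[3]>=rows or s[0]<1: continue
            p=onz(c,*cc,.03)
            if s[4]<9000:
                b=min((fit([(c,m.astype(float),1)],P,(p[0],p[1],a)) for a in ((.2,.9) if kind=="seal" else (.2,.9,1.5,2.3))),key=lambda r:r[1])
                if b[1]<400: print(kind,s,np.round(b[0],4),round(b[1]))
if __name__=="__main__":
    t=sys.argv[1];c=cam("wrist");cv2.imwrite(f"pics/{t}.png",c["frame"]);pickle.dump(c,open(f"pics/{t}.pkl","wb"))
    o=arm.get_obs();print(np.round(o["position"],4),np.round(o["tcp_rot"],3),o["q"][6]);objs(c,sys.argv[2:] or ("seal","plaque"))
E
python3 objs.py E plaque
```

```text
[ 0.4127 -0.243   0.2495] [-2.000e-03 -3.132e+00 -1.400e-02] 1.871046257250991
plaque [ 238  102   86   79 3660] [ 0.364  -0.2453  1.0702] 92
```

The camera reads (.3640,-.2453) against the jaw-centred (.3647,-.2442), so it agrees to about 1 mm. Regrasping this plaque along its long axis for transport.

>>> {"name": "apply_moves", "arguments": {
  "moves": [
    [0.32,-0.01,0,0,1],
    [0.32,0,0,0,1],
    [0,0,0,0.0795,1],
    [0,0,0,0.0795,1],
    [0,0,0,0.0795,1],
    [0,0,0,0.0795,1],
    [0,0,0,0,1],
    [0,0,0,0,1],
    [0,0,0.45,0,1],
    [0,0,0.45,0,1],
    [0,0,0.45,0,1],
    [0,0,0.45,0,1]
  ]
}}

```text
clock: 33.8
position: [0.3642, -0.2418, 0.1142]
tcp_rot: [-0.768, -3.038, -0.013]
contact_force: [0.9, 1.3, -2.3]
grip_width: 0.996
gripper_force: 0.0
```

>>> {"name": "apply_moves", "arguments": {
  "moves": [
    [0,0,0.4,0,1],
    [0,0,0.2,0,1],
    [0,0,0,0,1],
    [0,0,0,0,1],
    [0,0,0,0,1]
  ]
}}

```text
clock: 34.22
position: [0.3645, -0.2411, 0.0754]
tcp_rot: [-0.77, -3.034, -0.012]
contact_force: [0.3, -0.8, -0.1]
grip_width: 1.003
gripper_force: 0.0
```

>>> {"name": "apply_moves", "arguments": {
  "moves": [
    [-0.022,-0.035,0.3,0,1],
    [0,0,0.3,0,1],
    [0,0,0.2,0,1],
    [0,0,0,0,1],
    [0,0,0,0,0],
    [0,0,0,0,0],
    [0,0,0,0,0],
    [0,0,0,0,0],
    [0,0,0,0,0],
    [0,0,0,0,0],
    [0,0,0,0,0],
    [0,0,0,0,0]
  ],
  "grip_force": 20
}}

```text
clock: 35.22
position: [0.3637, -0.2432, 0.0144]
tcp_rot: [-0.772, -3.033, -0.011]
contact_force: [-0.3, 0.7, 2.1]
grip_width: 0.502
gripper_force: 20.0
```

>>> {"name": "apply_moves", "arguments": {
  "moves": [
    [0,0,0,0,0],
    [0,0,0,0,0],
    [0,0,-0.2,0,0],
    [0,0,-0.4,0,0],
    [0,0,-0.4,0,0],
    [0,0,0,0,0],
    [0,0,0,0,0]
  ]
}}

```text
clock: 35.8
position: [0.366, -0.2432, 0.0902]
tcp_rot: [-0.77, -3.037, -0.017]
contact_force: [0.2, 0.2, -0.7]
grip_width: 0.5
gripper_force: 20.0
```

>>> {"name": "apply_moves", "arguments": {
  "moves": [
    [0,0,0,0.072,0],
    [0,0,0,0.072,0],
    [0,0,0,0.072,0],
    [0,0,0,0.072,0],
    [0,0,0,0.072,0],
    [0,0,0,0.072,0],
    [0,0,0,0.072,0],
    [0,0,0,0.072,0],
    [0,0,0,0,0],
    [0,0,0,0,0]
  ]
}}

```text
clock: 36.63
position: [0.3636, -0.2441, 0.0885]
tcp_rot: [-2.014, -2.391, 0.001]
contact_force: [0.0, -0.4, -0.4]
grip_width: 0.502
gripper_force: 20.0
```

>>> {"name": "apply_moves", "arguments": {
  "moves": [
    [0.284,0.364,0,0,0],
    [0.284,0.364,0,0,0],
    [0.284,0.364,0,0,0],
    [0.284,0.364,0,0,0],
    [0.284,0.364,0,0,0],
    [0.284,0.364,0,0,0],
    [0.284,0.364,0,0,0],
    [0.284,0.364,0,0,0],
    [0,0,0,0,0],
    [0,0,0,0,0],
    [0,0,0,0,0],
    [0,0,0,0,0]
  ]
}}

```text
clock: 37.63
position: [0.5505, -0.0409, 0.089]
tcp_rot: [-2.019, -2.388, -0.0]
contact_force: [-0.1, 0.3, -0.6]
grip_width: 0.501
gripper_force: 20.0
```

```bash
cat > go.py <<'E'
import sys
from h import *
from scipy.spatial.transform import Rotation as R
# usage: go.py x y z theta  -> shift in tool units (present axes) and turn
o=arm.get_obs();M=R.from_rotvec(o["tcp_rot"]).as_matrix();t=np.array([float(a) for a in sys.argv[1:4]])
th=np.arctan2(M[1,1],M[0,1]);print("pos",o["position"].round(4),"theta",th.round(4),"tilt",M[:2,2].round(3),"q",o["q"].round(2),"F",o["contact_force"].round(1))
d=M.T@(t-o["position"])/.075;print("shift now",d.round(3))
if len(sys.argv)>4:
    g=float(sys.argv[4]);print("turn",round((th-g)/(np.pi/2),4));w=t-o["position"]
    y=np.array([np.cos(g),np.sin(g)]);x=np.array([-np.sin(g),np.cos(g)]);print("shift after turn",(x@w[:2]/.075).round(3),(y@w[:2]/.075).round(3),(-w[2]/.075).round(3))
E
python3 go.py .5533 -.0389 .0285 .166
```

```text
pos [ 0.5505 -0.0409  0.089 ] theta 0.1673 tilt [-0.011  0.01 ] q [-0.82  0.46  1.02  1.84 -0.45  1.1   0.53] F [-0.1  0.3 -0.6]
shift now [0.011 0.049 0.807]
turn 0.0008
shift after turn 0.02 0.042 0.807
```

>>> {"name": "apply_moves", "arguments": {
  "moves": [
    [0.011,0.049,0.2,0,0],
    [0,0,0.2,0,0],
    [0,0,0.19,0,0],
    [0,0,0,0,0],
    [0,0,0,0,0],
    [0,0,0,0,0]
  ]
}}

```text
clock: 38.13
position: [0.5545, -0.0383, 0.0458]
tcp_rot: [-2.02, -2.388, -0.002]
contact_force: [0.4, 0.4, -1.3]
grip_width: 0.5
gripper_force: 20.0
```

```bash
python3 go.py .5533 -.0389 .0285 .166
```

```text
pos [ 0.5545 -0.0383  0.0458] theta 0.167 tilt [-0.01  0.01] q [-0.78  0.53  0.96  1.86 -0.51  1.03  0.57] F [ 0.4  0.4 -1.3]
shift now [-0.008 -0.015  0.23 ]
turn 0.0007
shift after turn -0.006 -0.017 0.23
```

>>> {"name": "apply_moves", "arguments": {
  "moves": [
    [-0.007,-0.015,0.04,0,0],
    [0,0,0.05,0,0],
    [0,0,0.05,0,0],
    [0,0,0.03,0,0],
    [0,0,0,0,0],
    [0,0,0,0,0]
  ]
}}

```text
clock: 38.63
position: [0.5531, -0.0383, 0.0323]
tcp_rot: [-2.018, -2.389, -0.001]
contact_force: [-0.2, 0.2, -0.1]
grip_width: 0.502
gripper_force: 20.0
```

```bash
python3 go.py .5533 -.0389 .0285 .166
```

```text
pos [ 0.5531 -0.0383  0.0323] theta 0.1676 tilt [-0.01  0.01] q [-0.76  0.55  0.95  1.88 -0.53  1.01  0.59] F [-0.2  0.2 -0.1]
shift now [-0.008  0.001  0.051]
turn 0.001
shift after turn -0.008 0.001 0.051
```

The plaque is 8 mm into the recess with no side force. Seating it, releasing and lifting.

>>> {"name": "apply_moves", "arguments": {
  "moves": [
    [0,0,0.05,0,0],
    [0,0,0.02,0,0],
    [0,0,0,0,0],
    [0,0,0,0,0.7],
    [0,0,0,0,0.7],
    [0,0,0,0,0.7],
    [0,0,0,0,0.7],
    [0,0,0,0,0.7]
  ]
}}

```text
clock: 39.3
position: [0.5531, -0.0382, 0.027]
tcp_rot: [-2.018, -2.389, -0.002]
contact_force: [-0.8, -0.6, 0.0]
grip_width: 0.691
gripper_force: 0.0
```

>>> {"name": "apply_moves", "arguments": {
  "moves": [
    [0,0,-0.2,0,0.7],
    [0,0,-0.4,0,0.7],
    [0,0,-0.5,0,1],
    [0,0,-0.5,0,1],
    [0,0,-0.5,0,1],
    [0,0,-0.5,0,1],
    [0,0,-0.3,0,1],
    [0,0,0,0,1],
    [0,0,0,0,1]
  ]
}}

```text
clock: 40.05
position: [0.5559, -0.0404, 0.2454]
tcp_rot: [-2.019, -2.39, -0.005]
contact_force: [-0.1, 0.9, -0.1]
grip_width: 0.994
gripper_force: 0.0
```

```bash
python3 go.py .62 -.04 .2515 1.5708
```

```text
pos [ 0.5559 -0.0404  0.2454] theta 0.1679 tilt [-0.008  0.011] q [-0.94  0.31  1.15  1.65 -0.29  1.39  0.42] F [-0.1  0.9 -0.1]
shift now [-0.137  0.843 -0.088]
turn -0.8931
shift after turn -0.855 0.005 -0.081
```

>>> {"name": "apply_moves", "arguments": {
  "moves": [
    [0,0,0,-0.0745,1],
    [0,0,0,-0.0745,1],
    [0,0,0,-0.0745,1],
    [0,0,0,-0.0745,1],
    [0,0,0,-0.0745,1],
    [0,0,0,-0.0745,1],
    [0,0,0,-0.0745,1],
    [0,0,0,-0.0745,1],
    [0,0,0,-0.0745,1],
    [0,0,0,-0.0745,1],
    [0,0,0,-0.0745,1],
    [0,0,0,-0.0745,1]
  ]
}}

```text
clock: 41.05
position: [0.5546, -0.0403, 0.2429]
tcp_rot: [0.011, -3.129, -0.015]
contact_force: [0.5, -0.3, -0.9]
grip_width: 0.998
gripper_force: 0.0
```

>>> {"name": "apply_moves", "arguments": {
  "moves": [
    [-0.165,-0.467,0,0,1],
    [-0.165,-0.467,0,0,1],
    [-0.165,-0.467,0,0,1],
    [-0.165,-0.467,0,0,1],
    [-0.165,-0.467,0,0,1],
    [-0.165,-0.467,0,0,1],
    [0,0,0,0,1],
    [0,0,0,0,1],
    [0,0,0,0,1],
    [0,0,0,0,1]
  ]
}}

```text
clock: 41.88
position: [0.6299, -0.2489, 0.2409]
tcp_rot: [0.004, -3.13, -0.018]
contact_force: [-0.3, -0.3, 1.2]
grip_width: 0.997
gripper_force: 0.0
```

```bash
python3 objs.py F; python3 go.py .5857 -.368 .0145 1.435
```

```text
[ 0.63   -0.2486  0.2413] [ 0.005 -3.131 -0.018] 2.163837602913956
seal [ 117   20   65   56 3004] [ 0.4921 -0.3754 -0.0187] 257
seal [ 237  104   51   52 1742] [ 0.5672 -0.2685  0.327 ] 85
plaque [ 526   62   34   86 2720] [0.537  0.0473 0.168 ] 165
plaque [ 453   71   59   89 4619] [ 0.5506 -0.0324  0.1507] 300
plaque [ 379   83   61   89 4359] [ 0.5637 -0.111   0.1632] 315
plaque [ 135  116   78   61 3918] [ 0.5856 -0.3679  1.4354] 129
plaque [ 532  170   28   41 1019] [0.6291 0.0843 1.574 ] 332
pos [ 0.63   -0.2486  0.2413] theta 1.5739 tilt [-0.011  0.011] q [-0.24  0.57  0.87  1.3  -0.43  1.48  2.16] F [-0.1 -0.   0.7]
shift now [ 0.565 -1.624  3.012]
turn 0.0884
shift after turn 0.37 -1.657 3.024
```

View pics/F.png

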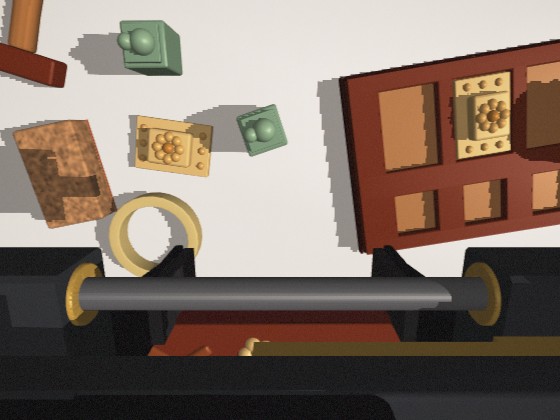

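Plaque 1 sits flush in the middle recess at (485,115). The second plaque, at (173,146), is undisturbed. Going to grasp it.

>>> {"name": "apply_moves", "arguments": {
  "moves": [
    [0,0,0,0.0442,1],
    [0,0,0,0.0442,1],
    [0.0925,-0.414,0,0,1],
    [0.0925,-0.414,0,0,1],
    [0.0925,-0.414,0,0,1],
    [0.0925,-0.414,0,0,1],
    [0,0,0.47,0,1],
    [0,0,0.47,0,1],
    [0,0,0.47,0,1],
    [0,0,0.4,0,1],
    [0,0,0,0,1],
    [0,0,0,0,1]
  ]
}}

```text
clock: 42.93
position: [0.584, -0.3666, 0.105]
tcp_rot: [-0.213, -3.122, -0.017]
contact_force: [0.8, 0.3, 0.9]
grip_width: 0.998
gripper_force: 0.0
```

```bash
python3 go.py .5857 -.3678 .0150 1.4354
```

```text
pos [ 0.584  -0.3666  0.105 ] theta 1.4347 tilt [-0.012  0.011] q [-0.05  0.7   0.84  1.42 -0.53  1.27  2.27] F [0.8 0.3 0.9]
shift now [-0.041 -0.025  1.199]
turn -0.0005
shift after turn -0.025 -0.013 1.199
```

>>> {"name": "apply_moves", "arguments": {
  "moves": [
    [-0.041,-0.025,0.4,0,1],
    [0,0,0.4,0,1],
    [0,0,0.3,0,1],
    [0,0,0.09,0,1],
    [0,0,0,0,1],
    [0,0,0,0,0],
    [0,0,0,0,0],
    [0,0,0,0,0],
    [0,0,0,0,0],
    [0,0,0,0,0],
    [0,0,0,0,0],
    [0,0,0,0,0]
  ]
}}

```text
clock: 43.93
position: [0.5859, -0.3697, 0.0162]
tcp_rot: [-0.216, -3.124, -0.015]
contact_force: [-0.6, 1.6, 0.9]
grip_width: 0.553
gripper_force: 0.5
```

>>> {"name": "apply_moves", "arguments": {
  "moves": [
    [0,0,0,0,0],
    [0,0,0,0,0],
    [0,0,0,0,0]
  ]
}}

```text
clock: 44.18
position: [0.5859, -0.3696, 0.0161]
tcp_rot: [-0.215, -3.123, -0.015]
contact_force: [-0.2, 1.7, 1.9]
grip_width: 0.504
gripper_force: 20.0
```

```bash
python3 go.py .5857 -.3678 .1 .166
```

```text
pos [ 0.5859 -0.3696  0.0161] theta 1.433 tilt [-0.01  0.01] q [-0.01  0.8   0.78  1.48 -0.59  1.13  2.31] F [-0.2  1.7  1.9]
shift now [ 0.019  0.033 -1.118]
turn 0.8066
shift after turn 0.024 0.001 -1.118
```

>>> {"name": "apply_moves", "arguments": {
  "moves": [
    [0,0,-0.2,0,0],
    [0,0,-0.4,0,0],
    [0,0,-0.5,0,0],
    [0,0,-0.5,0,0],
    [0,0,0,0.0733,0],
    [0,0,0,0.0733,0],
    [0,0,0,0.0733,0],
    [0,0,0,0.0733,0],
    [0,0,0,0.0733,0],
    [0,0,0,0.0733,0],
    [0,0,0,0.0733,0],
    [0,0,0,0.0733,0]
  ]
}}

```text
clock: 45.18
position: [0.5869, -0.3711, 0.137]
tcp_rot: [-1.588, -2.695, -0.005]
contact_force: [-0.0, -0.2, -0.2]
grip_width: 0.502
gripper_force: 20.0
```

>>> {"name": "apply_moves", "arguments": {
  "moves": [
    [0,0,0,0.0733,0],
    [0,0,0,0.0733,0],
    [0,0,0,0.0733,0],
    [0,0,0,0,0],
    [0,0,0,0,0],
    [0,0,0,0,0]
  ]
}}

```text
clock: 45.68
position: [0.587, -0.371, 0.1364]
tcp_rot: [-2.016, -2.392, -0.002]
contact_force: [-0.3, -0.2, -0.2]
grip_width: 0.499
gripper_force: 20.0
```

```bash
python3 go.py .566 -.1143 .135 .166
```

```text
pos [ 0.587  -0.371   0.1364] theta 0.1703 tilt [-0.01  0.01] q [-0.16  0.81  1.11  1.39 -0.72  1.39  1.12] F [-0.3 -0.2 -0.2]
shift now [3.421 0.305 0.056]
turn 0.0027
shift after turn 3.422 0.29 0.019
```

>>> {"name": "apply_moves", "arguments": {
  "moves": [
    [0.428,0.037,0.004,0.0027,0],
    [0.428,0.037,0.004,0,0],
    [0.428,0.037,0.004,0,0],
    [0.428,0.037,0.004,0,0],
    [0.428,0.037,0.004,0,0],
    [0.428,0.037,0.004,0,0],
    [0.428,0.037,0.004,0,0],
    [0.428,0.037,0.004,0,0],
    [0,0,0,0,0],
    [0,0,0.4,0,0],
    [0,0,0.4,0,0],
    [0,0,0.3,0,0]
  ]
}}

```text
clock: 46.68
position: [0.5661, -0.1124, 0.0524]
tcp_rot: [-2.02, -2.387, -0.002]
contact_force: [-0.3, 0.3, -0.6]
grip_width: 0.501
gripper_force: 20.0
```

>>> {"name": "apply_moves", "arguments": {
  "moves": [
    [0,0,0,0,0],
    [0,0,0,0,0],
    [0,0,0,0,0],
    [0,0,0,0,0]
  ]
}}

```text
clock: 47.02
position: [0.5674, -0.1137, 0.0557]
tcp_rot: [-2.026, -2.385, -0.004]
contact_force: [0.4, 0.3, -0.9]
grip_width: 0.5
gripper_force: 20.0
```

```bash
python3 go.py .566 -.1143 .0335 .166
```

```text
pos [ 0.5674 -0.1137  0.0557] theta 0.1627 tilt [-0.008  0.01 ] q [-0.73  0.7   1.16  1.8  -0.71  1.14  0.83] F [ 0.4  0.3 -0.9]
shift now [-0.009 -0.018  0.296]
turn -0.0021
shift after turn -0.005 -0.02 0.295
```

>>> {"name": "apply_moves", "arguments": {
  "moves": [
    [-0.009,-0.018,0.1,-0.002,0],
    [0,0,0.07,0,0],
    [0,0,0,0,0],
    [0,0,0,0,0],
    [0,0,0,0,0]
  ]
}}

```text
clock: 47.43
position: [0.5651, -0.1138, 0.0412]
tcp_rot: [-2.021, -2.386, -0.002]
contact_force: [0.4, -0.4, -0.4]
grip_width: 0.506
gripper_force: 20.0
```

```bash
python3 go.py .566 -.1143 .0335 .166
```

```text
pos [ 0.5651 -0.1138  0.0412] theta 0.1654 tilt [-0.01  0.01] q [-0.72  0.71  1.14  1.81 -0.73  1.12  0.85] F [ 0.4 -0.4 -0.4]
shift now [-0.009  0.012  0.102]
turn -0.0004
shift after turn -0.008 0.011 0.103
```

>>> {"name": "apply_moves", "arguments": {
  "moves": [
    [-0.008,0.007,0.05,0,0],
    [0,0,0.05,0,0],
    [0,0,0.03,0,0],
    [0,0,0,0,0],
    [0,0,0,0,0],
    [0,0,0,0,0]
  ]
}}

```text
clock: 47.93
position: [0.5656, -0.1143, 0.0314]
tcp_rot: [-2.021, -2.386, -0.002]
contact_force: [0.0, -0.0, -0.1]
grip_width: 0.502
gripper_force: 20.0
```

```bash
python3 go.py .566 -.1143 .030 .166
```

```text
pos [ 0.5656 -0.1143  0.0314] theta 0.1653 tilt [-0.01  0.01] q [-0.71  0.72  1.13  1.82 -0.74  1.11  0.86] F [ 0.  -0.  -0.1]
shift now [-0.001  0.006  0.018]
turn -0.0004
shift after turn -0.001 0.005 0.018
```

>>> {"name": "apply_moves", "arguments": {
  "moves": [
    [0,0,0.02,0,0],
    [0,0,0.02,0,0],
    [0,0,0,0,0],
    [0,0,0,0,0.7],
    [0,0,0,0,0.7],
    [0,0,0,0,0.7],
    [0,0,0,0,0.7],
    [0,0,0,0,0.7],
    [0,0,-0.2,0,0.8],
    [0,0,-0.4,0,1],
    [0,0,-0.5,0,1],
    [0,0,-0.5,0,1]
  ]
}}

```text
clock: 48.93
position: [0.5661, -0.1157, 0.1504]
tcp_rot: [-2.022, -2.385, 0.0]
contact_force: [1.2, 0.5, -0.9]
grip_width: 0.919
gripper_force: 0.0
```

>>> {"name": "apply_moves", "arguments": {
  "moves": [
    [0,0,-0.3,-0.0515,1],
    [0,0,0,-0.0515,1],
    [0,0,0,0,1],
    [0,0,0,0,1],
    [0,0,0,0,1]
  ]
}}

```text
clock: 49.35
position: [0.5666, -0.1154, 0.1705]
tcp_rot: [-1.825, -2.539, -0.003]
contact_force: [0.1, 1.3, -0.4]
grip_width: 0.994
gripper_force: 0.0
```

```bash
python3 go.py .5673 -.2688 .15 .327
```

```text
pos [ 0.5666 -0.1154  0.1705] theta 0.3245 tilt [-0.011  0.01 ] q [-0.8   0.55  1.25  1.69 -0.54  1.32  0.89] F [ 0.1  1.3 -0.4]
shift now [-1.945 -0.642  0.252]
turn -0.0016
shift after turn -1.94 -0.648 0.273
```

>>> {"name": "apply_moves", "arguments": {
  "moves": [
    [-0.389,-0.129,0,0,1],
    [-0.389,-0.129,0,0,1],
    [-0.389,-0.129,0,0,1],
    [-0.389,-0.129,0,0,1],
    [-0.389,-0.129,0,0,1],
    [0,0,0,0,1],
    [0,0,0,0,1],
    [0,0,0.5,0,1],
    [0,0,0,0,1],
    [0,0,0,0,1],
    [0,0,0,0,1]
  ]
}}

```text
clock: 50.27
position: [0.5681, -0.2681, 0.1326]
tcp_rot: [-1.821, -2.543, -0.003]
contact_force: [0.5, -0.1, 0.1]
grip_width: 1.001
gripper_force: 0.0
```

```bash
python3 go.py .5673 -.2688 .022 .327
```

```text
pos [ 0.5681 -0.2681  0.1326] theta 0.3279 tilt [-0.01  0.01] q [-0.4   0.66  1.12  1.59 -0.62  1.3   1.15] F [ 0.5 -0.1  0.1]
shift now [-0.024 -0.003  1.475]
turn 0.0005
shift after turn -0.005 -0.013 1.475
```

>>> {"name": "apply_moves", "arguments": {
  "moves": [
    [-0.01,-0.006,0.4,0,1],
    [0,0,0.4,0,1],
    [0,0,0.4,0,1],
    [0,0,0.27,0,1],
    [0,0,0,0,1],
    [0,0,0,0,0],
    [0,0,0,0,0],
    [0,0,0,0,0],
    [0,0,0,0,0],
    [0,0,0,0,0],
    [0,0,0,0,0],
    [0,0,0,0,0]
  ],
  "grip_force": 35
}}

```text
clock: 51.27
position: [0.5666, -0.2687, 0.0219]
tcp_rot: [-1.822, -2.542, -0.004]
contact_force: [1.4, -0.3, 0.6]
grip_width: 0.552
gripper_force: 0.0
```

>>> {"name": "apply_moves", "arguments": {
  "moves": [
    [0,0,0,0,0],
    [0,0,0,0,0],
    [0,0,0,0,0],
    [0,0,0,0,0]
  ]
}}

```text
clock: 51.6
position: [0.5667, -0.2686, 0.0218]
tcp_rot: [-1.822, -2.543, -0.004]
contact_force: [1.2, 1.0, 2.2]
grip_width: 0.457
gripper_force: 35.0
```

```bash
python3 go.py .6564 -.0990 .14 .166
```

```text
pos [ 0.5667 -0.2686  0.0218] theta 0.3274 tilt [-0.01  0.01] q [-0.34  0.77  1.01  1.68 -0.72  1.12  1.21] F [1.2 1.  2.2]
shift now [ 1.777  1.85  -1.565]
turn 0.1027
shift after turn 2.032 1.553 -1.576
```

>>> {"name": "apply_moves", "arguments": {
  "moves": [
    [0,0,-0.2,0,0],
    [0,0,-0.4,0,0],
    [0,0,-0.4,0,0],
    [0,0,-0.3,0.0513,0],
    [0,0,0,0.0513,0],
    [0.339,0.259,0,0,0],
    [0.339,0.259,0,0,0],
    [0.339,0.259,0,0,0],
    [0.339,0.259,0,0,0],
    [0.339,0.259,0,0,0],
    [0.339,0.259,0,0,0],
    [0,0,0,0,0]
  ]
}}

```text
clock: 52.6
position: [0.6602, -0.0916, 0.1197]
tcp_rot: [-2.008, -2.395, -0.005]
contact_force: [0.9, 1.7, -3.9]
grip_width: 0.455
gripper_force: 35.0
```

>>> {"name": "apply_moves", "arguments": {
  "moves": [
    [0,0,0,0,0],
    [0,0,0.4,0,0],
    [0,0,0.26,0,0],
    [0,0,0,0,0],
    [0,0,0,0,0],
    [0,0,0,0,0]
  ]
}}

```text
clock: 53.1
position: [0.6568, -0.1007, 0.0721]
tcp_rot: [-2.023, -2.387, -0.002]
contact_force: [0.4, 0.4, -1.8]
grip_width: 0.455
gripper_force: 35.0
```

```bash
python3 go.py .6566 -.0992 .042 .166
```

```text
pos [ 0.6568 -0.1007  0.0721] theta 0.1647 tilt [-0.009  0.009] q [-0.61  0.81  1.08  1.54 -0.74  1.25  0.75] F [ 0.4  0.4 -1.8]
shift now [0.016 0.003 0.401]
turn -0.0008
shift after turn 0.021 0.0 0.401
```

>>> {"name": "apply_moves", "arguments": {
  "moves": [
    [0.018,0,0.15,0,0],
    [0,0,0.1,0,0],
    [0,0,0.1,0,0],
    [0,0,0.05,0,0],
    [0,0,0,0,0],
    [0,0,0,0,0],
    [0,0,0,0,0]
  ]
}}

```text
clock: 53.68
position: [0.6563, -0.098, 0.0407]
tcp_rot: [-2.021, -2.387, -0.002]
contact_force: [-0.1, -0.1, -2.9]
grip_width: 0.46
gripper_force: 35.0
```

```bash
python3 go.py .6566 -.0992 .0358 .166
```

```text
pos [ 0.6563 -0.098   0.0407] theta 0.1659 tilt [-0.01  0.01] q [-0.6   0.84  1.05  1.57 -0.77  1.21  0.76] F [-0.1 -0.1 -2.9]
shift now [-0.017  0.002  0.065]
turn -0.0
shift after turn -0.016 0.002 0.065
```

>>> {"name": "apply_moves", "arguments": {
  "moves": [
    [-0.008,0,0.06,0,0],
    [0,0,0.01,0,0],
    [0,0,0,0,0],
    [0,0,0,0,0.7],
    [0,0,0,0,0.7],
    [0,0,0,0,0.7],
    [0,0,0,0,0.7],
    [0,0,0,0,0.7],
    [0,0,-0.2,0,0.7],
    [0,0,-0.4,0,0.7],
    [0,0,-0.5,0,1],
    [0,0,-0.5,0,1]
  ]
}}

```text
clock: 54.68
position: [0.6568, -0.0998, 0.1573]
tcp_rot: [-2.021, -2.386, -0.001]
contact_force: [0.7, -0.2, -0.1]
grip_width: 0.78
gripper_force: 0.0
```

>>> {"name": "apply_moves", "arguments": {
  "moves": [
    [0,0,-0.3,0.053,1],
    [0,0,0,0.053,1],
    [0,0,0,0,1],
    [0,0,0,0,1],
    [0,0,0,0,1]
  ]
}}

```text
clock: 55.1
position: [0.6572, -0.0996, 0.1771]
tcp_rot: [-2.208, -2.213, 0.001]
contact_force: [-0.9, 0.4, -0.8]
grip_width: 0.988
gripper_force: 0.0
```

```bash
python3 go.py .492 -.3748 .14 0
```

```text
pos [ 0.6572 -0.0996  0.1771] theta 0.0022 tilt [-0.011  0.01 ] q [-0.65  0.74  1.19  1.44 -0.69  1.43  0.55] F [-0.9  0.4 -0.8]
shift now [-3.67  -2.205  0.482]
turn 0.0014
shift after turn -3.669 -2.203 0.495
```

>>> {"name": "apply_moves", "arguments": {
  "moves": [
    [-0.408,-0.245,0,0,0.8],
    [-0.408,-0.245,0,0,0.8],
    [-0.408,-0.245,0,0,0.8],
    [-0.408,-0.245,0,0,0.8],
    [-0.408,-0.245,0,0,0.8],
    [-0.408,-0.245,0,0,0.8],
    [-0.408,-0.245,0,0,0.8],
    [-0.408,-0.245,0,0,0.8],
    [-0.408,-0.245,0,0,0.8],
    [0,0,0,0,0.8],
    [0,0,0.4,0,0.8],
    [0,0,0.2,0,0.8]
  ]
}}

```text
clock: 56.1
position: [0.4907, -0.3744, 0.1291]
tcp_rot: [-2.21, -2.21, -0.0]
contact_force: [0.3, 1.0, -1.3]
grip_width: 0.8
gripper_force: 0.0
```

>>> {"name": "apply_moves", "arguments": {
  "moves": [
    [0,0,0,0,0.8],
    [0,0,0,0,0.8],
    [0,0,0,0,0.8],
    [0,0,0,0,0.8]
  ]
}}

```text
clock: 56.43
position: [0.4922, -0.3748, 0.1326]
tcp_rot: [-2.212, -2.213, 0.0]
contact_force: [-0.2, 0.3, 0.7]
grip_width: 0.8
gripper_force: 0.0
```

```bash
python3 go.py .492 -.3748 .022 0
```

```text
pos [ 0.4922 -0.3748  0.1326] theta 0.0004 tilt [-0.009  0.009] q [-0.23  0.67  1.17  1.62 -0.64  1.3   1.05] F [-0.2  0.3  0.7]
shift now [-0.014  0.011  1.474]
turn 0.0003
shift after turn -0.001 -0.003 1.474
```

>>> {"name": "apply_moves", "arguments": {
  "moves": [
    [-0.01,0.01,0.4,0,0.8],
    [0,0,0.4,0,0.8],
    [0,0,0.4,0,0.8],
    [0,0,0.27,0,0.8],
    [0,0,0,0,0.8],
    [0,0,0,0,0],
    [0,0,0,0,0],
    [0,0,0,0,0],
    [0,0,0,0,0],
    [0,0,0,0,0],
    [0,0,0,0,0],
    [0,0,0,0,0]
  ]
}}

```text
clock: 57.43
position: [0.4919, -0.3745, 0.0221]
tcp_rot: [-2.213, -2.212, -0.001]
contact_force: [0.2, 1.1, 5.9]
grip_width: 0.452
gripper_force: 34.9
```

>>> {"name": "apply_moves", "arguments": {
  "moves": [
    [0,0,0,0,0],
    [0,0,0,0,0],
    [0,0,-0.2,0,0],
    [0,0,-0.4,0,0],
    [0,0,-0.4,0,0],
    [0,0,-0.4,-0.0528,0],
    [0,0,0,-0.0528,0],
    [0,0,0,0,0],
    [0,0,0,0,0],
    [0,0,0,0,0]
  ]
}}

```text
clock: 58.27
position: [0.4919, -0.3747, 0.1255]
tcp_rot: [-2.023, -2.382, -0.002]
contact_force: [0.4, 0.1, -2.6]
grip_width: 0.459
gripper_force: 34.9
```

```bash
python3 go.py .6442 -.0252 .127 .166
```

```text
pos [ 0.4919 -0.3747  0.1255] theta 0.1628 tilt [-0.011  0.011] q [-0.21  0.66  1.13  1.63 -0.61  1.28  1.2 ] F [ 0.4  0.1 -2.6]
shift now [4.27  2.759 0.009]
turn -0.0021
shift after turn 4.26 2.773 -0.02
```

>>> {"name": "apply_moves", "arguments": {
  "moves": [
    [0.388,0.251,-0.01,-0.002,0],
    [0.388,0.251,-0.01,0,0],
    [0.388,0.251,0,0,0],
    [0.388,0.251,0,0,0],
    [0.388,0.251,0,0,0],
    [0.388,0.251,0,0,0],
    [0.388,0.251,0,0,0],
    [0.388,0.251,0,0,0],
    [0.388,0.251,0,0,0],
    [0.388,0.251,0,0,0],
    [0.388,0.251,0,0,0],
    [0,0,0,0,0]
  ]
}}

```text
clock: 59.27
position: [0.645, -0.0157, 0.1277]
tcp_rot: [-2.005, -2.396, -0.003]
contact_force: [0.5, 1.1, -2.9]
grip_width: 0.456
gripper_force: 34.9
```

>>> {"name": "apply_moves", "arguments": {
  "moves": [
    [0,0,0,0,0],
    [0,0,0,0,0],
    [0,0,0.4,0,0],
    [0,0,0.3,0,0],
    [0,0,0,0,0],
    [0,0,0,0,0],
    [0,0,0,0,0]
  ]
}}

```text
clock: 59.85
position: [0.6426, -0.0259, 0.0786]
tcp_rot: [-2.021, -2.388, -0.002]
contact_force: [-0.2, -1.0, -1.6]
grip_width: 0.453
gripper_force: 34.9
```

```bash
python3 go.py .6442 -.0252 .042 .166
```

```text
pos [ 0.6426 -0.0259  0.0786] theta 0.1665 tilt [-0.009  0.01 ] q [-0.76  0.76  1.09  1.6  -0.71  1.24  0.64] F [-0.2 -1.  -1.6]
shift now [0.001 0.026 0.488]
turn 0.0003
shift after turn 0.006 0.022 0.488
```

>>> {"name": "apply_moves", "arguments": {
  "moves": [
    [0.003,0.024,0.15,0,0],
    [0,0,0.15,0,0],
    [0,0,0.1,0,0],
    [0,0,0.08,0,0],
    [0,0,0,0,0],
    [0,0,0,0,0],
    [0,0,0,0,0]
  ]
}}

```text
clock: 60.43
position: [0.6439, -0.0239, 0.0416]
tcp_rot: [-2.018, -2.39, -0.002]
contact_force: [0.1, 0.2, -2.8]
grip_width: 0.459
gripper_force: 34.9
```

```bash
python3 go.py .6442 -.0252 .0361 .166
```

```text
pos [ 0.6439 -0.0239  0.0416] theta 0.1684 tilt [-0.01  0.01] q [-0.74  0.8   1.05  1.62 -0.75  1.18  0.66] F [ 0.1  0.2 -2.8]
shift now [-0.019  0.001  0.073]
turn 0.0016
shift after turn -0.018 0.0 0.073
```

>>> {"name": "apply_moves", "arguments": {
  "moves": [
    [-0.01,0,0.06,0,0],
    [0,0,0.015,0,0],
    [0,0,0,0,0],
    [0,0,0,0,0.7],
    [0,0,0,0,0.7],
    [0,0,0,0,0.7],
    [0,0,0,0,0.7],
    [0,0,0,0,0.7],
    [0,0,-0.2,0,0.7],
    [0,0,-0.4,0,0.7],
    [0,0,-0.5,0,1],
    [0,0,-0.5,0,1]
  ]
}}

```text
clock: 61.43
position: [0.6445, -0.0259, 0.1578]
tcp_rot: [-2.018, -2.389, -0.0]
contact_force: [0.8, 0.2, -0.6]
grip_width: 0.776
gripper_force: 0.0
```

>>> {"name": "apply_moves", "arguments": {
  "moves": [
    [0,0,-0.3,0.075,1],
    [0,0,0,0.075,1],
    [0,0,0,0.075,1],
    [0,0,0,0,1],
    [0,0,0,0,1],
    [0,0,0,0,1]
  ]
}}

```text
clock: 61.93
position: [0.6451, -0.0259, 0.1784]
tcp_rot: [-2.402, -2.002, 0.002]
contact_force: [-0.1, -0.2, 0.0]
grip_width: 1.001
gripper_force: 0.0
```

```bash
python3 go.py .403 -.3522 .14 -.186
```

```text
pos [ 0.6451 -0.0259  0.1784] theta -0.1812 tilt [-0.01  0.01] q [-0.81  0.72  1.24  1.5  -0.69  1.42  0.27] F [-0.1 -0.2  0. ]
shift now [-4.865 -2.386  0.502]
turn 0.0031
shift after turn -4.872 -2.368 0.512
```

>>> {"name": "apply_moves", "arguments": {
  "moves": [
    [-0.442,-0.215,0,0.003,1],
    [-0.442,-0.215,0,0,1],
    [-0.442,-0.215,0,0,1],
    [-0.442,-0.215,0,0,1],
    [-0.442,-0.215,0,0,1],
    [-0.442,-0.215,0,0,1],
    [-0.442,-0.215,0,0,1],
    [-0.442,-0.215,0,0,1],
    [-0.442,-0.215,0,0,1],
    [-0.442,-0.215,0,0,1],
    [-0.442,-0.215,0,0,1],
    [0,0,0,0,1]
  ]
}}

```text
clock: 62.93
position: [0.3962, -0.3567, 0.1781]
tcp_rot: [-2.419, -1.984, 0.003]
contact_force: [-0.4, -0.7, 0.2]
grip_width: 1.0
gripper_force: 0.0
```

>>> {"name": "apply_moves", "arguments": {
  "moves": [
    [0,0,0,0,1],
    [0,0,0.4,0,1],
    [0,0,0.2,0,1],
    [0,0,0,0,1],
    [0,0,0,0,1],
    [0,0,0,0,1]
  ]
}}

```text
clock: 63.43
position: [0.4028, -0.3501, 0.1333]
tcp_rot: [-2.41, -1.995, 0.002]
contact_force: [-0.2, 0.3, 1.7]
grip_width: 1.0
gripper_force: 0.0
```

```bash
python3 go.py .403 -.3522 .022 -.186
```

```text
pos [ 0.4028 -0.3501  0.1333] theta -0.1879 tilt [-0.01   0.009] q [-0.36  0.44  1.23  1.85 -0.44  1.19  0.83] F [-0.2  0.3  1.7]
shift now [-0.039  0.025  1.483]
turn -0.0012
shift after turn -0.028 0.008 1.483
```

>>> {"name": "apply_moves", "arguments": {
  "moves": [
    [-0.035,0.015,0.4,0,1],
    [0,0,0.4,0,1],
    [0,0,0.4,0,1],
    [0,0,0.28,0,1],
    [0,0,0,0,1],
    [0,0,0,0,0],
    [0,0,0,0,0],
    [0,0,0,0,0],
    [0,0,0,0,0],
    [0,0,0,0,0],
    [0,0,0,0,0],
    [0,0,0,0,0]
  ]
}}

```text
clock: 64.43
position: [0.4017, -0.3518, 0.0216]
tcp_rot: [-2.411, -1.993, 0.002]
contact_force: [-0.3, 0.2, -0.0]
grip_width: 0.557
gripper_force: 0.0
```

>>> {"name": "apply_moves", "arguments": {
  "moves": [
    [0,0,0,0,0],
    [0,0,0,0,0],
    [0,0,0,0,0],
    [0,0,0,0,0]
  ]
}}

```text
clock: 64.77
position: [0.4018, -0.3519, 0.0214]
tcp_rot: [-2.411, -1.992, 0.002]
contact_force: [0.8, 0.0, 3.0]
grip_width: 0.458
gripper_force: 34.9
```

>>> {"name": "apply_moves", "arguments": {
  "moves": [
    [0,0,-0.2,0,0],
    [0,0,-0.4,0,0],
    [0,0,-0.4,0,0],
    [0,0,-0.4,0,0],
    [0,0,0,-0.075,0],
    [0,0,0,-0.075,0],
    [0,0,0,-0.075,0],
    [0,0,0,0,0],
    [0,0,0,0,0],
    [0,0,0,0,0]
  ]
}}

```text
clock: 65.6
position: [0.4023, -0.3528, 0.126]
tcp_rot: [-2.028, -2.38, -0.002]
contact_force: [-0.2, -0.4, -1.6]
grip_width: 0.457
gripper_force: 34.9
```

```bash
python3 go.py .6318 .0486 .127 .166
```

```text
pos [ 0.4023 -0.3528  0.126 ] theta 0.1597 tilt [-0.011  0.01 ] q [-0.29  0.4   1.13  1.85 -0.39  1.16  1.13] F [-0.2 -0.4 -1.6]
shift now [4.797 3.872 0.01 ]
turn -0.004
shift after turn 4.772 3.903 -0.014
```

>>> {"name": "apply_moves", "arguments": {
  "moves": [
    [0.341,0.279,0,-0.004,0],
    [0.341,0.279,0,0,0],
    [0.341,0.279,0,0,0],
    [0.341,0.279,0,0,0],
    [0.341,0.279,0,0,0],
    [0.341,0.279,0,0,0],
    [0.341,0.279,0,0,0],
    [0.341,0.279,0,0,0],
    [0.341,0.279,0,0,0],
    [0.341,0.279,0,0,0],
    [0.341,0.279,0,0,0],
    [0.341,0.279,0,0,0]
  ]
}}

```text
clock: 66.6
position: [0.5987, -0.0064, 0.1273]
tcp_rot: [-2.019, -2.388, -0.001]
contact_force: [0.5, -1.1, -2.1]
grip_width: 0.459
gripper_force: 34.9
```

>>> {"name": "apply_moves", "arguments": {
  "moves": [
    [0.341,0.279,0,0,0],
    [0.341,0.279,0,0,0],
    [0,0,0,0,0],
    [0,0,0,0,0],
    [0,0,0.4,0,0],
    [0,0,0.3,0,0],
    [0,0,0,0,0],
    [0,0,0,0,0],
    [0,0,0,0,0]
  ]
}}

```text
clock: 67.35
position: [0.6308, 0.049, 0.0768]
tcp_rot: [-2.019, -2.39, -0.002]
contact_force: [-0.5, -0.3, -2.1]
grip_width: 0.46
gripper_force: 34.9
```

```bash
python3 go.py .6318 .0486 .042 .166
```

```text
pos [0.6308 0.049  0.0768] theta 0.1682 tilt [-0.009  0.01 ] q [-0.82  0.65  0.94  1.63 -0.57  1.17  0.44] F [-0.5 -0.3 -2.1]
shift now [-0.013  0.015  0.464]
turn 0.0014
shift after turn -0.008 0.012 0.465
```

>>> {"name": "apply_moves", "arguments": {
  "moves": [
    [-0.01,0.014,0.15,0,0],
    [0,0,0.15,0,0],
    [0,0,0.1,0,0],
    [0,0,0.06,0,0],
    [0,0,0,0,0],
    [0,0,0,0,0],
    [0,0,0,0,0]
  ]
}}

```text
clock: 67.93
position: [0.6314, 0.0497, 0.0413]
tcp_rot: [-2.016, -2.391, -0.002]
contact_force: [0.4, -0.4, -2.3]
grip_width: 0.459
gripper_force: 34.9
```

```bash
python3 go.py .6318 .0486 .0354 .166
```

```text
pos [0.6314 0.0497 0.0413] theta 0.1701 tilt [-0.01  0.01] q [-0.8   0.69  0.91  1.65 -0.61  1.11  0.46] F [ 0.4 -0.4 -2.3]
shift now [-0.016  0.003  0.079]
turn 0.0026
shift after turn -0.015 0.003 0.079
```

>>> {"name": "apply_moves", "arguments": {
  "moves": [
    [-0.01,0,0.06,0,0],
    [0,0,0.02,0,0],
    [0,0,0,0,0],
    [0,0,0,0,0.7],
    [0,0,0,0,0.7],
    [0,0,0,0,0.7],
    [0,0,0,0,0.7],
    [0,0,0,0,0.7],
    [0,0,-0.2,0,0.7],
    [0,0,-0.4,0,0.7],
    [0,0,-0.5,0,1],
    [0,0,-0.5,0,1]
  ]
}}

```text
clock: 68.93
position: [0.6319, 0.0475, 0.1571]
tcp_rot: [-2.016, -2.39, -0.0]
contact_force: [0.4, 0.9, 0.0]
grip_width: 0.779
gripper_force: 0.0
```

>>> {"name": "apply_moves", "arguments": {
  "moves": [
    [0,0,-0.5,0,1],
    [0,0,-0.5,0,1],
    [0,0,-0.3,0,1],
    [0,0,0,-0.0745,1],
    [0,0,0,-0.0745,1],
    [0,0,0,-0.0745,1],
    [0,0,0,-0.0745,1],
    [0,0,0,-0.0745,1],
    [0,0,0,-0.0745,1],
    [0,0,0,-0.0745,1],
    [0,0,0,-0.0745,1],
    [0,0,0,-0.0745,1]
  ]
}}

```text
clock: 69.93
position: [0.6333, 0.0464, 0.2537]
tcp_rot: [-0.534, -3.085, -0.013]
contact_force: [0.0, 0.4, 0.2]
grip_width: 1.005
gripper_force: 0.0
```

>>> {"name": "apply_moves", "arguments": {
  "moves": [
    [0,0,0,-0.0745,1],
    [0,0,0,-0.0745,1],
    [0,0,0,-0.0745,1],
    [-0.4,-0.4,0,0,1],
    [-0.4,-0.4,0,0,1],
    [-0.2,-0.4,0,0,1],
    [0,0,0,0,1],
    [0,0,0,0,1],
    [0,0,0,0,1],
    [0,0,0,0,1]
  ]
}}

```text
clock: 70.77
position: [0.7075, -0.0404, 0.2516]
tcp_rot: [0.008, -3.132, -0.017]
contact_force: [0.0, 0.5, -0.1]
grip_width: 1.002
gripper_force: 0.0
```

```bash
python3 objs.py G; python3 go.py .7 -.05 .25 1.571
```

```text
[ 0.7075 -0.0401  0.2515] [ 0.009 -3.132 -0.017] 1.8096410609377225
seal [ 346   91   54   49 2160] [0.6302 0.0524 0.1666] 64
seal [ 277  104   46   49 1758] [ 0.6432 -0.0237  1.7474] 51
seal [ 198  118   51   47 1903] [ 0.6563 -0.1015  0.1678] 60
pos [ 0.7075 -0.0401  0.2515] theta 1.5762 tilt [-0.01   0.011] q [-0.45  0.61  0.75  1.17 -0.41  1.52  1.81] F [ 0.4 -0.1  0.3]
shift now [ 0.101 -0.131  0.02 ]
turn 0.0033
shift after turn 0.1 -0.132 0.02
```

View pics/G.png

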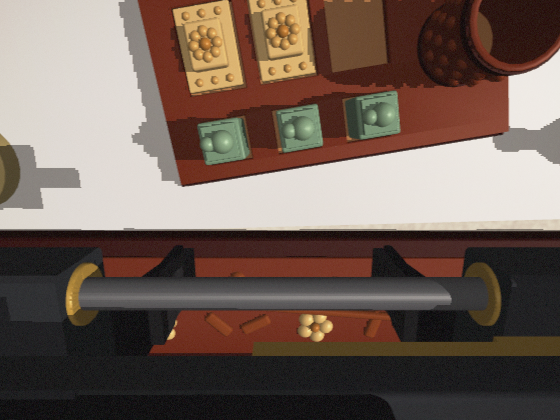

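```bash
python3 - <<'E'
from fit2 import *
c=pickle.load(open("pics/G.pkl","rb"))
for m,s,cc in blobs(cmask(c,"seal"),225,600):
    p=onz(c,*cc,.04);print("seal",[(np.round(x,4),round(f)) for x,f in [fit([(c,m.astype(float),1)],[box(.04,.04,.014,.056)],(p[0],p[1],.166),freez=True,z=.012)]])
P=[box(.080,.056,.012,.012),box(.044,.036,.012,.028)]
for m,s,cc in blobs(cmask(c,"plaque"),225,2000):
    p=onz(c,*cc,.03)
    if cc[0]<320: print("plaque",s,[(np.round(x,4),round(f)) for x,f in [fit([(c,m.astype(float),1)],P,(p[0],p[1],.166),z=.014),fit([(c,m.astype(float),1)],P,(p[0],p[1],.166),freez=True,z=.014)]])
E
```

```text
seal [(array([0.6306, 0.0493, 0.179 , 0.0078]), 80)]
seal [(array([ 0.6432, -0.0239,  0.1772,  0.0034]), 45)]
seal [(array([ 0.6561, -0.1003,  0.1632,  0.004 ]), 58)]
plaque [ 172    0   74   96 5247] [(array([ 0.5653, -0.1149,  0.1667]), 403), (array([ 0.5688, -0.1112,  0.1724,  0.0293]), 101)]
plaque [ 247    0   70   85 4742] [(array([ 0.5553, -0.0413,  0.1722]), 214), (array([ 0.5572, -0.0413,  0.164 ,  0.031 ]), 64)]
```

>>> {"name": "apply_moves", "arguments": {
  "moves": [
    [0.4,-0.25,0.2,0,1],
    [0.4,-0.25,0.2,0,1],
    [0.1,-0.03,0.2,0,1],
    [0,0,0,0,1],
    [0,0,0,0,1],
    [0,0,0,0,1],
    [0,0,0,0,1]
  ]
}}

```text
clock: 71.4
position: [0.6411, -0.0799, 0.2071]
tcp_rot: [0.009, -3.133, -0.016]
contact_force: [1.0, -0.2, -0.7]
grip_width: 1.0
gripper_force: 0.0
```

```bash
python3 - <<'E'
from h import *
print(arm.get_obs()["position"])
c=cam("wrist");pickle.dump(c,open("pics/H.pkl","wb"));cv2.imwrite("pics/H.png",cv2.resize(c["frame"][0:245,130:470],(800,576),interpolation=cv2.INTER_CUBIC))
s=cam("scene")
for l in["brush","brush_stand"]: print(l,[(r["p"],np.round(r["rect"])) for r in nets.regions_of(l,"scene")[:1]])
E
```

```text
[ 0.64113365 -0.07993648  0.20713128]
brush [(0.33, array([285., 181., 367., 267.]))]
brush_stand [(0.49, array([286., 185., 365., 269.]))]
```

View pics/H.png

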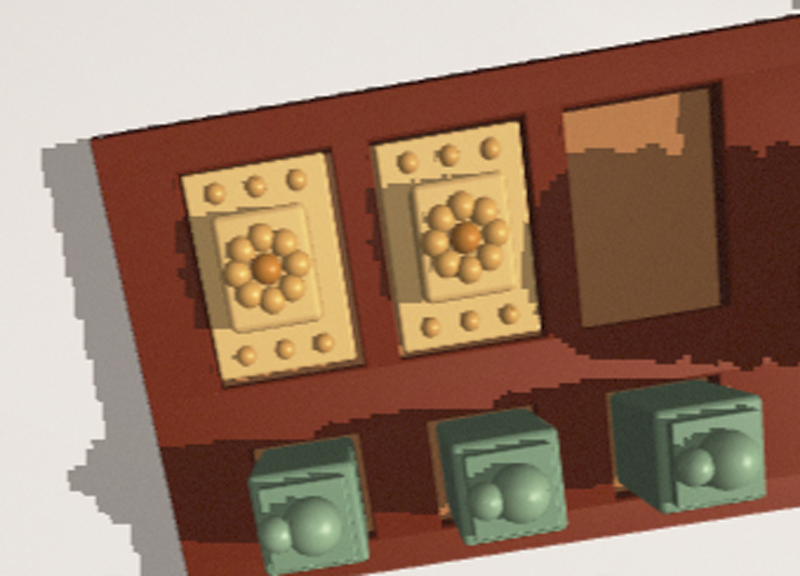

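Both plaques are flush in their recesses at (265,265) and (460,235), and all three seals stand upright in the wells at (310,510), (500,480) and (690,450). The brush hasn't been touched since I stood it back in its stand. Handing in.

```bash
python3 -c "
from workcell import arm
print(arm.sign_off())"
```

```text
the job is handed in; nothing more can be done
None
```

I dusted the pot with five full strokes, stood the brush back in its stand, pressed both plaques into recesses and set all three seals upright in the wells. I handed the job in at about 72 s; the hand-in gave no verdict. My last pictures show the plaques and seals in place, but I last saw the brush right after putting it back.

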